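Dry set-up for gluing a lute bridge

ROBOT

A 6-joint arm with a two-finger parallel gripper is mounted at the origin on the work surface. World frame = base frame: x ahead of the robot, y to its left, z up, the work surface at z = 0. Lengths are in m, angles in rad, forces in N, time in s.
With the tool pointing down it reaches from about 0.4 to 0.825 m from the base axis. Payload 7 kg.
Tool frame: the origin (TCP) lies on the centre line of the jaws, within the pads' length; the fingertips stand 11 mm ahead of it and the grasp point (between the pads) lies 8 mm behind it; z points along the fingers, y is the direction in which the jaws open and shut (so a half turn about z gives the same grasp; the last joint's range is limited). The gripper opens to 88 mm and grips with 3 to 60 N. Pads are 19 mm wide; open, the fingers measure 130 mm over their backs; the gripper's body (78 mm by 193 mm) begins 47 mm behind the grasp point.
Start: joints at [-0.871, 0.359, 0.012, 0, -1.224, -0.288], TCP at [0.27, -0.619, 0.238] pointing down, gripper open.
Joint ranges: [-3.07, 3.07], [-1.43, 2.12], [-1.02, 1.25], [-3.03, 1.67], [-3.05, -0], [-3.03, 3.03]. Speed limits (rad/s): [2.39, 2.39, 3.01, 3.14, 3.14, 3.14].

INTERFACE

Orientations are given as [roll, pitch, yaw] about the fixed x, y, z axes, in that order (R = Rz(yaw) Ry(pitch) Rx(roll)).
In Python, from station import * gives the robot as it stands.
- The arm moves only by the tool play_rows, never from a script. Its argument "targets" is a list of rows, each a list of 7 numbers: the turn, a rotation vector about the world's x, y, z in rad, then the shift along the world's x, y, z in m, then the opening, from 0 (shut) to 1 (fully open). A call has 1 to 12 rows; each row shifts and turns the pose as measured when the row begins; what a row does not reach is not made up. A row lasts 1/8 s, in which the tool goes at most 62.5 mm and 10.7 degrees, less where a joint would pass 70% of its speed; a pose out of reach is approached as far as the arm can. A call is refused whole if a number of a shift passes 0.0625 or a number of a turn 0.188, either way. A call with a gripper value outside its range is refused whole. The fingers move at their own pace and stop on an object; "grip_force" is the grip in N (left out, the last holds). Time passes only in rows, so rows that do not move let the fingers close. It gives the time, the measured TCP pose, the force and the opening at its end, in the units of the state.
- get_state(): the state, without advancing time (a new reading comes with each control period).
- grab_frame(name): name is "scene" or "side" or "wrist"; returns (picture, depth): 480x640x3 uint8, blue, green, red; 480x640 float32, m along the optical axis (not along the pixel's ray), 0 where there is no reading.
- camera_params(name): a dict with "camera_matrix" (3x3 intrinsics, pixels), "extrinsics" (4x4, takes a point from world to camera coordinates); the wrist camera has in their place "hand_eye" (4x4, takes a point from camera to tool coordinates, whose origin is the TCP and whose axes are the flange's). Camera axes: x right, y up, looking along -z (the intrinsics and any distortion apply to the point x, -y, -z); pixel columns grow to the right and rows downward; lengths in m; the calibration is good to about 2 mm. The wrist camera is an equidistant fisheye: a pixel r from the principal point sees the ray r / f radians off the axis. A picture is of the moment at which its call begins: read the wrist's pose just before it. camera_params takes no time and is no camera call.
- job_done(): hands the job in, once; it reports no verdict.
The state is a dict: "t": time; "q": joint angles; "qd": joint speeds; "joint_efforts": joint torques, N m; "eef_pos": TCP position; "ee_rot": TCP orientation; "force": force on the tool from outside, world axes, zero at the start; "moment": the same for the moment, N m; "width": finger opening in m.
Only numpy, scipy, OpenCV 4.12 (cv2) and the standard library are available. Lean on these libraries where they do the work, as an engineer would, in place of code of your own. Each camera call takes 0.05 s, during which the arm holds its last target.

TASK

Set out the parts for a trial of the lute's bridge gluing: lay the rosette centred over the sound hole, and the longer bridge flat on its pencilled rectangle between the sound hole and the wide end; lay the caul, cork down, lengthwise and centred on top of the bridge, and stand the large weight on the middle of the caul. Stand the small weight on its pencilled circle near the narrow end, and leave the shorter spare bridge and the cork sanding block where they are.

Things in the scene. Friction and masses are not known exactly. Their poses are not given: they have to be found in the camera images.
- soundboard: Fixed pale pear-shaped soundboard on a 300 x 200 mm dark work board. Origin: on the bench under the centre of the dark sound hole (48 mm across); +x to the narrow end, z up. Upper face at z = 16 mm, bare dark corners at 12 mm. Pencil marks on it: circle 69 mm across round the hole; bridge rectangle 30 (x) by 110 (y) mm centred at x = -85 mm, y = 0; circle 38 mm across at x = +90 mm, y = 0.
- parts_board: Fixed thin grey board 290 x 280 mm, 6 mm thick, flat on the bench; the loose parts start on it in mixed order. Origin: centre of its underside, axes along its edges, z up.
- rosette: Loose round dark-wood fretwork disc, 64 mm in diameter, 8 mm thick, about 20 g. Origin: centre of its underside, z up.
- bridge: Loose dark-wood bridge, the longer of two: a flat bar 110 mm long (along its y), 30 mm wide (x; the last 16 mm at each end only 16 mm wide), 10 mm thick, flat on top, with a pale inlaid line and a row of six small holes; about 30 g. Origin: centre of its underside, z up.
- caul: Loose pale wooden pressing block (caul) with a cork face underneath: 100 mm long (along its y), 34 mm wide (x), 16 mm thick, about 50 g. Origin: centre of its underside, z up.
- large_weight: Loose steel cylinder standing upright, 50 mm in diameter, 40 mm tall, about 0.55 kg. Origin: centre of its underside, z up.
- small_weight: Loose steel cylinder standing upright, 34 mm in diameter, 30 mm tall, about 0.2 kg. Origin: centre of its underside, z up.
- spare_bridge: Loose shorter dark-wood bridge, 74 mm long (along its y), 22 mm wide, 10 mm thick, four holes. Lies on the parts board among the parts and stays there. Origin: centre of its underside, z up.
- sanding_block: Loose cork sanding block 26 x 42 mm, 22 mm tall, on the bare dark corner of the work board, at about x = 128 mm, y = 72 mm in the soundboard's frame; it stays there. Origin: centre of its underside, z up.
Things that resemble listed ones, but are neither listed nor needed, are in the scene too. Leave any blue look-alike of the bridge alone. What is shaped like the large_weight but green is not meant.

How it is judged:
By the outcome, as a careful person would: the job done as asked, in the order asked, and still so for the second after the job is handed in, with the robot touching nothing.
It also fails if it takes over 122 s, if anything falls off the work surface, if the arm or the gripper's body presses on something with over 40 N, if the wrist force passes 120 N, or if a joint passes its speed limit or range.

## Working session

There is one attempt and no reset: what is moved stays moved. The work goes in short steps, Python scripts to look and compute and a tool call to move; the robot and the scene stay as the last step left them, time stands still between calls to the robot, and variables do not carry over. Pictures are saved under pics/ and viewed, and the job is handed in when it is done.

Besides the shell and the picture viewer there is one more tool, called after ">>>" as a command line: name --pt "numbers of a row" for each row, then --argument value for the rest. play_rows: Moves the arm, as the interface text tells. Its arguments: {"type":"object","properties":{"targets":{"type":"array","items":{"type":"array","items":{"type":"number"}}},"grip_force":{"type":"number"}},"required":["targets"]}

```bash
ls; mkdir -p pics; python3 - <<'E'
from station import *
import cv2
for n in ("scene","side"):
    im,d=grab_frame(n); cv2.imwrite(f"pics/{n}0.png",im)
    import numpy as np
    np.save(f"pics/{n}0_d.npy",d)
    print(n,camera_params(n))
print(camera_params("wrist"))
s=get_state(); print(s)
im,d=grab_frame("wrist"); cv2.imwrite("pics/wrist0.png",im)
E
```

```text
pics
scene {'camera_matrix': array([[614.48594541,   0.        , 337.35245229],
       [  0.        , 614.48594541, 242.82935384],
       [  0.        ,   0.        ,   1.        ]]), 'extrinsics': array([[ 0.65332774,  0.75705762,  0.00516045, -0.35171118],
       [-0.65464317,  0.56149583,  0.50612722,  0.27056234],
       [ 0.38026989, -0.33404521,  0.8624434 , -1.36131928],
       [ 0.        ,  0.        ,  0.        ,  1.        ]])}
side {'camera_matrix': array([[455.20525054,   0.        , 316.56399055],
       [  0.        , 455.20525054, 238.48103355],
       [  0.        ,   0.        ,   1.        ]]), 'extrinsics': array([[-0.93665864, -0.3502382 , -0.0019492 ,  0.46542188],
       [ 0.27136378, -0.72921706,  0.62817528, -0.11146787],
       [-0.22143237,  0.58785686,  0.77806942, -0.77939574],
       [ 0.        ,  0.        ,  0.        ,  1.        ]])}
{'camera_matrix': array([[371.64829954,   0.        , 318.63479337],
       [  0.        , 371.64829954, 232.52881696],
       [  0.        ,   0.        ,   1.        ]]), 'hand_eye': array([[ 9.53436220e-04,  9.60114
[... 274 characters left out ...]
0e+00,
         1.00000000e+00]])}
{'t': 0.1, 'q': array([-8.70854160e-01,  3.59313888e-01,  1.11997682e-02, -3.20336696e-04,
       -1.22412310e+00, -2.88088734e-01]), 'qd': array([ 1.73337331e-03, -1.79831223e-03, -9.40982655e-05,  1.20122496e-03,
        1.51771800e-04, -6.06223019e-04]), 'joint_efforts': array([-9.47032167e-04, -5.84159231e+01,  2.93752599e+01,  7.01544598e+00,
        1.01544600e-02, -5.07614857e-05]), 'eef_pos': array([ 0.27002193, -0.61819318,  0.23673659]), 'ee_rot': array([ 3.14012557e+00, -1.20677846e-04, -2.72984819e+00]), 'force': array([ 0.16630253, -0.12019389,  0.70276965]), 'moment': array([-0.03375399, -0.01066203,  0.00040565]), 'width': 0.0874089441197582}
```

View pics/scene0.png

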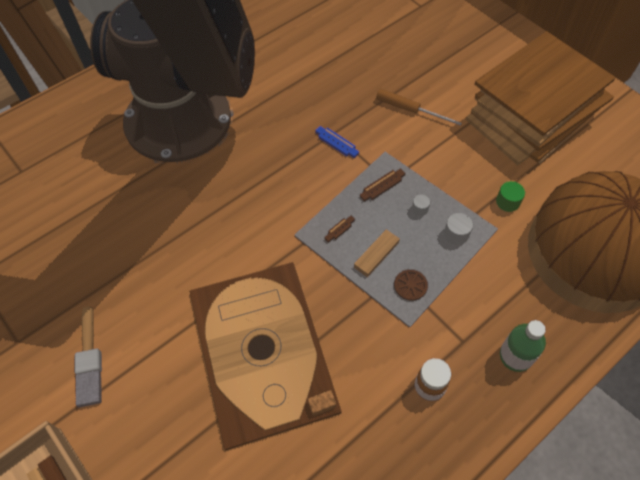

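View pics/side0.png

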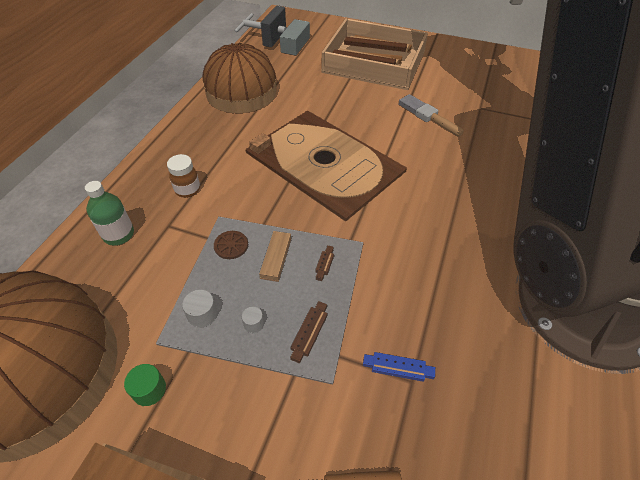

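View pics/wrist0.png

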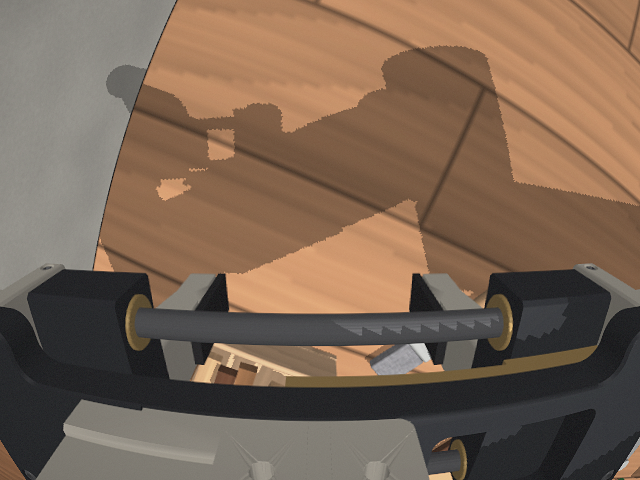

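```bash
cat > h.py <<'E'
from station import *
import numpy as np, cv2
from scipy.spatial.transform import Rotation as Ro
CP={n:camera_params(n) for n in ("scene","side","wrist")}
def cray(n,uv,pose=None):
    """origin, dirs in world for pixels"""
    uv=np.atleast_2d(uv).astype(float); K=CP[n]["camera_matrix"]
    x=(uv[:,0]-K[0,2])/K[0,0]; y=(uv[:,1]-K[1,2])/K[1,1]
    if n!="wrist":
        d=np.c_[x,-y,-np.ones_like(x)]; E=CP[n]["extrinsics"]; R=E[:3,:3]
        return -R.T@E[:3,3], d@R
    r=np.hypot(x,y)+1e-12
    d=np.c_[np.sin(r)*x/r,-np.sin(r)*y/r,-np.cos(r)]
    H=CP[n]["hand_eye"]; p,rpy=pose; R=Ro.from_euler("xyz",rpy).as_matrix()
    return R@H[:3,3]+p, d@H[:3,:3].T@R.T
def toplane(n,uv,z,pose=None):
    o,d=cray(n,uv,pose); return (o+d*((z-o[2])/d[:,2])[:,None])[:,:2]
def proj(n,P,pose=None):
    P=np.atleast_2d(P).astype(float); K=CP[n]["camera_matrix"]
    if n!="wrist":
        E=CP[n]["extrinsics"]; c=P@E[:3,:3].T+E[:3,3]
        return np.c_[K[0,0]*c[:,0]/-c[:,2]+K[0,2],K[1,1]*-c[:,1]/-c[:,2]+K[1,2]]
    H=CP[n]["hand_eye"]; p,rpy=pose; R=Ro.from_euler("xyz",rpy).as_matrix()
    t=(P-p)@R; c=(t-H[:3,3])@H[:3,:3]
    rho=np.hypot(c[:,0],c[:,1])+1e-12; th=np.arctan2(rho,-c[:,2])
    return np.c_[K[0,0]*th*c[:,0]/rho+K[0,2],K[1,1]*th*-c[:,1]/rho+K[1,2]]
def wgrab(name):
    s=get_state(); im,d=grab_frame("wrist"); cv2.imwrite(name,im)
    return im,d,(s["eef_pos"],s["ee_rot"])
def rect(n,im,c,half,z,pose=None,ppm=2,yaw=0):
    """top-down resampled view of plane z about c (m); ppm px per mm; rows: +x' down? u=+x', v=-y'"""
    N=int(half*2000*ppm); a=(np.arange(N)/ppm/1000-half)
    X,Y=np.meshgrid(a,-a); cs,sn=np.cos(yaw),np.sin(yaw)
    P=np.c_[(c[0]+cs*X-sn*Y).ravel(),(c[1]+sn*X+cs*Y).ravel(),np.full(X.size,z)]
    m=proj(n,P,pose).astype(np.float32).reshape(N,N,2)
    return cv2.remap(im,m[...,0],m[...,1],cv2.INTER_LINEAR)
E
python3 - <<'E'
from h import *
for n,pts in {"side":dict(hole=(325,157,16),circ=(295,138,16),rect=(355,175,16),sand=(260,140,34),ros=(231,244,14),caul=(276,256,22),spare=(325,262,16),bridge=(309,331,16),LW=(199,303,46),SW=(252,315,36)),
 "scene":dict(hole=(262,347,16),circ=(275,395,16),rect=(250,304,16),sand=(321,401,34),ros=(411,285,14),caul=(377,252,22),spare=(341,228,16),bridge=(383,185,16),LW=(459,222,46),SW=(421,202,36))}.items():
    for k,(u,v,z) in pts.items(): print(n,k,np.round(toplane(n,(u,v),z/1000)[0],4))
    im=cv2.imread(f"pics/{n}0.png")
# top-down of parts
for n in("scene","side"):
    im=cv2.imread(f"pics/{n}0.png")
    cv2.imwrite(f"pics/{n}_zoom.png",cv2.resize(im[140:330,285:505] if n=="scene" else im[205:395,150:370],None,fx=3.0,fy=3.0,interpolation=cv2.INTER_CUBIC))
E
```

```text
side hole [ 0.5446 -0.1803]
side circ [ 0.6305 -0.2176]
side rect [ 0.4662 -0.1487]
side sand [ 0.691  -0.1638]
side ros [0.6266 0.1064]
side caul [0.5342 0.108 ]
side spare [0.4487 0.0857]
side bridge [0.4264 0.2231]
side LW [0.6031 0.2528]
side SW [0.5177 0.2382]
scene hole [ 0.5479 -0.183 ]
scene circ [ 0.6302 -0.2181]
scene rect [ 0.4678 -0.1494]
scene sand [ 0.6926 -0.169 ]
scene ros [0.6307 0.1012]
scene caul [0.5406 0.0975]
scene spare [0.4527 0.0832]
scene bridge [0.4305 0.2162]
scene LW [0.6034 0.2511]
scene SW [0.5191 0.2342]
```

View pics/side_zoom.png

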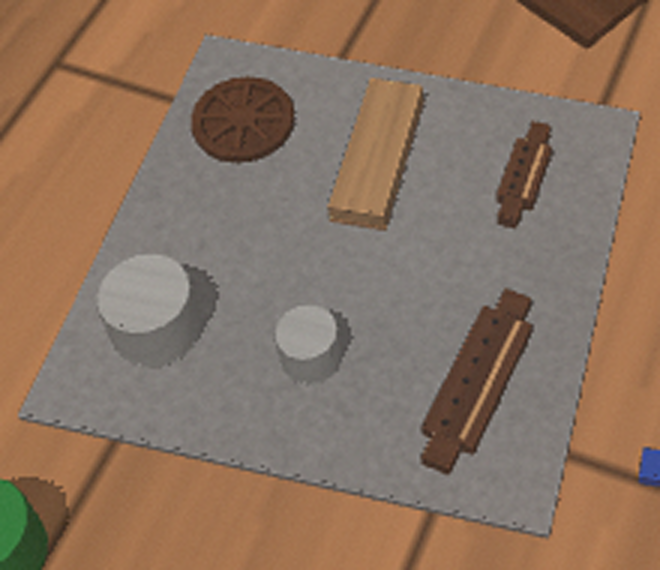

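```bash
python3 - <<'E'
from h import *
# top-down mosaics of whole area, from both cams
for n in("scene","side"):
    im=cv2.imread(f"pics/{n}0.png")
    cv2.imwrite(f"pics/td_{n}_p.png",rect(n,im,(.53,.17),.2,.016,ppm=1.5))
    cv2.imwrite(f"pics/td_{n}_s.png",rect(n,im,(.545,-.18),.2,.016,ppm=1.5))
E
python3 -c "
import cv2,numpy as np
a=[cv2.imread(f'pics/td_{n}_{k}.png')[150:450,100:500] for k in 'ps' for n in ('scene','side')]
cv2.imwrite('pics/td.png',np.vstack([np.hstack(a[:2]),np.hstack(a[2:])]))"
```

```text
(no output)
```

View pics/td.png

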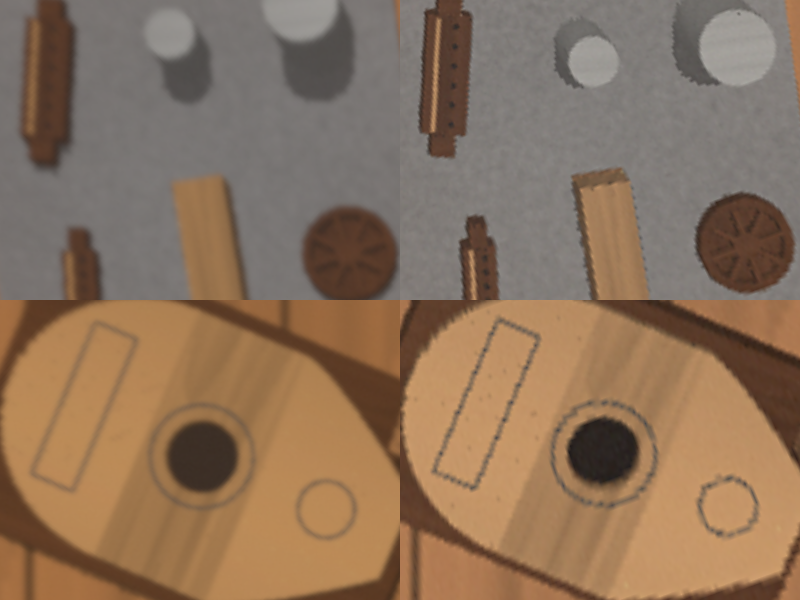

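>>> play_rows --pt "0 0 0 0.043 0.059 0 1" --pt "0 0 0 0.043 0.059 0 1" --pt "0 0 0 0.043 0.059 0 1" --pt "0 0 0 0.043 0.059 0 1" --pt "0 0 0 0.043 0.059 0 1" --pt "0 0 0 0.043 0.059 0 1" --pt "0 0 0 0.043 0.059 0 1" --pt "0 0 0 0.043 0.059 0 1" --pt "0 0 0 0 0 0 1" --pt "0 0 0 0 0 0 1"

```text
t: 1.4
eef_pos: [0.565, -0.2073, 0.2338]
ee_rot: [3.137, -0.003, -2.732]
force: [-0.0, 0.0, -1.2]
width: 0.088
```

```bash
python3 - <<'E'
from h import *
im,d,p=wgrab("pics/w1.png"); print(p); np.save("pics/w1.npy",np.r_[p[0],p[1]])
E
```

```text
(array([ 0.56501476, -0.20726577,  0.2337678 ]), array([ 3.13661273e+00, -2.58999570e-03, -2.73195336e+00]))
```

View pics/w1.png

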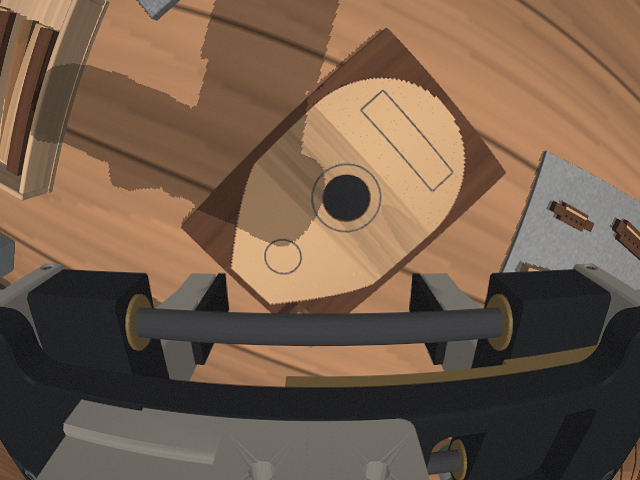

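Hole at (347,197), rectangle at (407,140), small circle at (283,256), all visible. Measuring the marks.

```bash
cat > sb.py <<'E'
from h import *
def line_pts(td,c,half,ppm):
    pass
def soundboard(n,im,pose=None,c=(.545,-.18),tag="x"):
    ppm=3;half=.13
    td=rect(n,im,c,half,.016,pose,ppm)
    def w(u,v): return np.array([c[0]+u/ppm/1000-half, c[1]-(v/ppm/1000-half)])
    g=cv2.cvtColor(td,cv2.COLOR_BGR2GRAY)
    hsv=cv2.cvtColor(td,cv2.COLOR_BGR2HSV)
    res={}
    # hole
    m=(g<60).astype(np.uint8)
    for cc in cv2.findContours(m,cv2.RETR_EXTERNAL,cv2.CHAIN_APPROX_NONE)[0]:
        a=cv2.contourArea(cc)/ppm**2
        if 1300<a<2300:
            e=cv2.fitEllipse(cc); res["hole"]=(w(*e[0]),e[1][0]/ppm,e[1][1]/ppm)
    # pencil: black-hat, low saturation
    bh=cv2.morphologyEx(g,cv2.MORPH_BLACKHAT,np.ones((15,15)))
    m=((bh>18)).astype(np.uint8); m=cv2.morphologyEx(m,cv2.MORPH_CLOSE,np.ones((5,5)))
    cv2.imwrite(f"pics/td_{tag}.png",td); cv2.imwrite(f"pics/tdm_{tag}.png",m*255)
    cs,h=cv2.findContours(m,cv2.RETR_CCOMP,cv2.CHAIN_APPROX_NONE)
    for cc,hh in zip(cs,h[0]):
        a=cv2.contourArea(cc)/ppm**2
        if a<500: continue
        (r,s,an)=cv2.minAreaRect(cc); s=np.array(s)/ppm
        bp=cv2.boxPoints(cv2.minAreaRect(cc)); P=np.array([w(*b) for b in bp])
        L=max(range(2),key=lambda i:np.linalg.norm(P[i+1]-P[i])); v=P[L+1]-P[L]
        e=cv2.fitEllipse(cc)
        res.setdefault("c",[]).append((hh[3]>=0,round(a),np.round(w(*e[0]),4),np.round(s,1),np.round(w(*r),4),round(np.degrees(np.arctan2(v[1],v[0]))%180,2)))
    return res
if __name__=="__main__":
    p=np.load("pics/w1.npy")
    for n,f,ps in (("wrist","w1",(p[:3],p[3:])),("scene","scene0",None),("side","side0",None)):
        r=soundboard(n,cv2.imread(f"pics/{f}.png"),ps,tag=n); print(n,r.get("hole"))
        for x in r.get("c",[]): print("  ",x)
E
python3 sb.py
```

```text
wrist (array([ 0.63153638, -0.1557671 ]), 85.17327880859375, 209.094482421875)
   (np.False_, 1289, array([ 0.6303, -0.2188]), array([40.6, 40.7]), array([ 0.6305, -0.2188]), np.float32(23.2))
   (np.True_, 975, array([ 0.63  , -0.2189]), array([35.6, 35.2]), array([ 0.6301, -0.2189]), np.float32(111.8))
   (np.False_, 3663, array([ 0.469 , -0.1505]), array([ 33.5, 114.1]), array([ 0.469 , -0.1503]), np.float32(66.97))
   (np.True_, 2955, array([ 0.469 , -0.1506]), array([ 28.3, 108.3]), array([ 0.469 , -0.1505]), np.float32(66.99))
scene (array([ 0.5464128 , -0.18432043]), 42.73455810546875, 43.80671183268229)
side (array([ 0.54660889, -0.1804774 ]), 42.13039906819662, 45.60243225097656)
   (np.False_, 3771, array([ 0.4689, -0.1491]), array([ 35.6, 114.2]), array([ 0.4687, -0.1493]), np.float32(66.71))
   (np.True_, 2840, array([ 0.469 , -0.1487]), array([ 28.2, 108.6]), array([ 0.4689, -0.1493]), np.float32(66.8))
```

>>> play_rows --pt "0 0 0 0.016 0.06 0.002 1" --pt "0 0 0 0.016 0.06 0.002 1" --pt "0 0 0 0.016 0.06 0.002 1" --pt "0 0 0 0.016 0.06 0.002 1" --pt "0 0 0 0.016 0.06 0.002 1" --pt "0 0 0 0.016 0.06 0.002 1" --pt "0 0 0 0.016 0.06 0 1" --pt "0 0 0 0.003 0.01 0 1" --pt "0 0 0 0 0 0 1"

```text
t: 2.58
eef_pos: [0.6801, 0.2203, 0.2461]
ee_rot: [3.138, -0.003, -2.754]
force: [-0.4, -0.5, 0.2]
width: 0.0876
```

```bash
python3 - <<'E'
from h import *
im,d,p=wgrab("pics/w2.png"); print(p); np.save("pics/w2.npy",np.r_[p[0],p[1]])
E
```

```text
(array([0.68009842, 0.22028499, 0.24614839]), array([ 3.13759048, -0.0032955 , -2.75384323]))
```

View pics/w2.png

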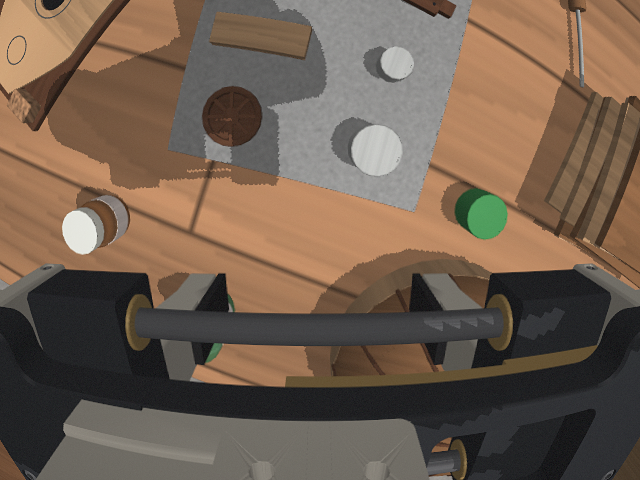

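```bash
cat > parts.py <<'E'
from h import *
def box(n,im,c,half,z,pose,fn,amin,tag,ppm=4):
    td=rect(n,im,c,half,z,pose,ppm); hsv=cv2.cvtColor(td,cv2.COLOR_BGR2HSV).astype(int)
    m=fn(td.astype(int),hsv).astype(np.uint8)
    m=cv2.morphologyEx(cv2.morphologyEx(m,cv2.MORPH_OPEN,np.ones((5,5))),cv2.MORPH_CLOSE,np.ones((15,15)))
    cv2.imwrite(f"pics/p_{tag}.png",np.hstack([td,cv2.cvtColor(m*255,cv2.COLOR_GRAY2BGR)]))
    cs=[q for q in cv2.findContours(m,cv2.RETR_EXTERNAL,cv2.CHAIN_APPROX_NONE)[0] if cv2.contourArea(q)/ppm**2>amin]
    cc=max(cs,key=cv2.contourArea)
    w=lambda u,v: np.array([c[0]+u/ppm/1000-half, c[1]-(v/ppm/1000-half)])
    r=cv2.minAreaRect(cc); P=np.array([w(*b) for b in cv2.boxPoints(r)])
    L=max(range(2),key=lambda i:np.linalg.norm(P[i+1]-P[i])); v=P[L+1]-P[L]
    cir=cv2.minEnclosingCircle(cc); e=cv2.fitEllipse(cc)
    print(n,tag,"rect",np.round(w(*r[0]),4),np.round(np.array(r[1])/ppm,1),"ang",round(float(np.degrees(np.arctan2(v[1],v[0]))%180),1),"ell",np.round(w(*e[0]),4),np.round(np.array(e[1])/ppm,1))
    return cc
brown=lambda b,h:(h[...,1]>70)
grey=lambda b,h:(h[...,1]<25)&(h[...,2]>150)
E
python3 - <<'E'
from parts import *
p=np.load("pics/w2.npy");P=(p[:3],p[3:])
for n,f,ps in (("wrist","w2",P),("scene","scene0",None),("side","side0",None)):
    im=cv2.imread(f"pics/{f}.png")
    for tag,c,half,z,fn in (("ros",(.63,.103),.045,.014,brown),("LW",(.603,.251),.045,.046,grey),("SW",(.519,.235),.03,.036,grey),("caul",(.538,.102),.065,.022,brown),("bridge",(.429,.22),.075,.016,brown)):
        try: box(n,im,c,half,z,ps,fn,50,f"{tag}_{n}")
        except Exception as ex: print(n,tag,"fail",ex)
E
cd pics; python3 - <<'E'
import cv2,numpy as np
rows=[]
for n in ("wrist","scene","side"):
    rows.append(np.hstack([cv2.resize(cv2.imread(f"p_{t}_{n}.png"),(160,80)) if 0 else cv2.resize(cv2.imread(f"p_{t}_{n}.png"),(260,130)) for t in ("ros","LW","SW")]))
    rows.append(np.hstack([cv2.resize(cv2.imread(f"p_{t}_{n}.png"),(260,130)) for t in ("caul","bridge","bridge")]))
cv2.imwrite("mont.png",np.vstack(rows)[:,:])
E
```

```text
wrist ros_wrist rect [0.6293 0.1039] [62.1 62.6] ang 84.3 ell [0.6293 0.1037] [62.  62.4]
wrist LW_wrist rect [0.6029 0.2511] [89.7 89.7] ang 90.0 ell [0.6089 0.2591] [ 83.8 105.6]
wrist SW_wrist rect [0.5186 0.2366] [32.2 32.8] ang 0.0 ell [0.5185 0.2366] [32.4 32.6]
wrist caul_wrist rect [0.5406 0.1003] [100.3  36.4] ang 99.5 ell [0.5405 0.1006] [ 40.  127.2]
wrist bridge_wrist rect [0.4406 0.2497] [57.  21.6] ang 119.5 ell [0.4364 0.2525] [19.3 56.2]
scene ros_scene rect [0.629  0.1013] [62.  62.9] ang 86.4 ell [0.6291 0.1013] [61.7 63.4]
scene LW_scene rect [0.6072 0.2464] [34.6 43.1] ang 13.2 ell [0.6086 0.2475] [33.8 41.9]
scene SW fail max() iterable argument is empty
scene caul_scene rect [0.5399 0.0965] [106.6  37.7] ang 99.6 ell [0.54   0.0964] [ 41.  132.1]
scene bridge_scene rect [0.4235 0.2201] [149.8 139. ] ang 90.0 ell [0.5067 0.1667] [215.3 346.7]
side ros_side rect [0.6275 0.1068] [67.  62.9] ang 117.3 ell [0.6276 0.1067] [62.9 66.9]
side LW_side rect [0.6069 0.2518] [47.  47.2] ang 0.0 ell [0.6067 0.252 ] [46.9 47.4]
side SW_side rect [0.5184 0.2386] [31.2 30.8] ang 90.0 ell [0.5184 0.2385] [30.8 31.1]
side caul_side rect [0.5362 0.1057] [109.9  37.8] ang 99.5 ell [0.5363 0.1058] [ 40.8 137.3]
side bridge_side rect [0.4268 0.2219] [ 31.3 112.7] ang 87.0 ell [0.4269 0.2218] [ 33.  118.5]
```

View pics/mont.png

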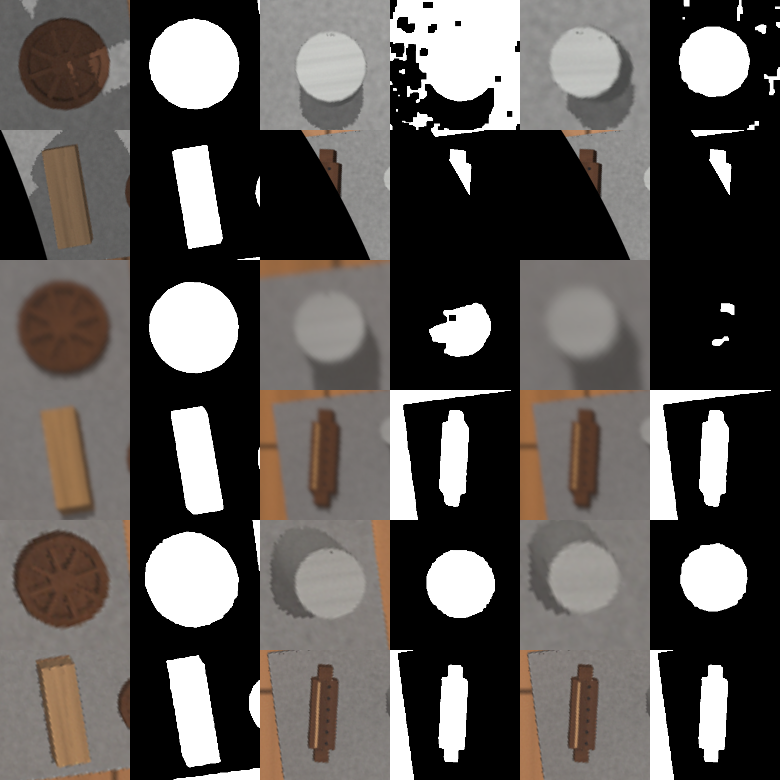

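>>> play_rows --pt "0 0 0 -0.017 -0.039 -0.03 1" --pt "0 0 0 -0.017 -0.039 -0.03 1" --pt "0 0 0 -0.017 -0.039 -0.03 1" --pt "0 0 0 0 0 -0.04 1" --pt "0 0 0 0 0 -0.04 1" --pt "0 0 0 0 0 -0.01 1" --pt "0 0 0 0 0 0 1"

```text
t: 3.5
eef_pos: [0.6256, 0.0851, 0.0673]
ee_rot: [3.138, 0.003, -2.769]
force: [0.8, 0.5, 1.1]
width: 0.0877
```

```bash
python3 - <<'E'
from h import *
s=get_state(); print(s['eef_pos'],s['ee_rot'])
E
```

```text
[0.62556805 0.08508583 0.06731937] [ 3.13799346  0.00339646 -2.76855199]
```

>>> play_rows --pt "0 0 0 0.0037 0.0187 0 1" --pt "0 0 0 0 0 0 1" --pt "0 0 0 0 0 -0.04 1" --pt "0 0 0 0 0 0 1"

```text
t: 4.0
eef_pos: [0.6333, 0.1069, 0.0332]
ee_rot: [3.138, 0.013, -2.767]
force: [0.4, -0.1, -0.9]
width: 0.0876
```

```bash
cat >> h.py <<'E'
def delta(x,y,z,yaw=None):
    s=get_state(); R=Ro.from_euler("xyz",s["ee_rot"]); yw=s["ee_rot"][2] if yaw is None else yaw
    yw=s["ee_rot"][2]+(yw-s["ee_rot"][2]+np.pi)%(2*np.pi)-np.pi
    rv=(Ro.from_euler("xyz",[np.pi,0,yw])*R.inv()).as_rotvec()
    print("t",round(s["t"],2),"pos",np.round(s["eef_pos"],4),"rpy",np.round(s["ee_rot"],3),"w",round(s["width"],4),"F",np.round(s["force"],1),"q",np.round(s["q"],2))
    print("turn",np.round(rv,3),"shift",np.round(np.array([x,y,z])-s["eef_pos"],4))
E
python3 - <<'E'
from h import *
delta(.6293,.1038,.019)
E
```

```text
t 4.0 pos [0.6333 0.1069 0.0332] rpy [ 3.138  0.013 -2.767] w 0.0876 F [ 0.4 -0.1 -0.9] q [ 0.47  0.49 -0.3  -0.   -0.77 -1.66]
turn [-0.008  0.011 -0.   ] shift [-0.004  -0.0031 -0.0142]
```

>>> play_rows --pt "-0.008 0.011 0 -0.004 -0.003 -0.005 1" --pt "0 0 0 0 0 -0.005 1" --pt "0 0 0 0 0 0 1"

```text
t: 4.38
eef_pos: [0.6313, 0.1048, 0.0267]
ee_rot: [-3.141, 0.004, -2.766]
force: [0.5, 0.2, -0.4]
width: 0.0876
```

```bash
python3 - <<'E'
from h import *
delta(.6293,.1038,.019)
E
```

```text
t 4.38 pos [0.6313 0.1048 0.0267] rpy [-3.141  0.004 -2.766] w 0.0876 F [ 0.5  0.2 -0.4] q [ 0.47  0.5  -0.31  0.   -0.76 -1.67]
turn [-0.001  0.004  0.   ] shift [-0.002  -0.001  -0.0077]
```

>>> play_rows --pt "-0.001 0.004 0 -0.002 -0.001 -0.006 1" --pt "0 0 0 0 0 -0.003 1" --pt "0 0 0 0 0 0 1"

```text
t: 4.75
eef_pos: [0.6295, 0.1037, 0.0179]
ee_rot: [3.142, 0.001, -2.766]
force: [-0.6, 0.1, 0.7]
width: 0.0877
```

```bash
python3 - <<'E'
from h import *
delta(.6293,.1038,.019)
E
```

```text
t 4.75 pos [0.6295 0.1037 0.0179] rpy [ 3.142e+00  1.000e-03 -2.766e+00] w 0.0877 F [-0.6  0.1  0.7] q [ 0.47  0.51 -0.31  0.   -0.75 -1.66]
turn [-0.     0.001 -0.   ] shift [-0.0002  0.0001  0.0011]
```

>>> play_rows --pt "0 0 0 0 0 0.0005 0.5" --pt "0 0 0 0 0 0 0.5" --pt "0 0 0 0 0 0 0.5" --pt "0 0 0 0 0 0 0.5" --pt "0 0 0 0 0 0 0.5" --grip_force 10

```text
t: 5.38
eef_pos: [0.6297, 0.1037, 0.0186]
ee_rot: [-3.142, 0.001, -2.766]
force: [-0.5, 0.2, 0.8]
width: 0.064
```

```bash
python3 - <<'E'
from h import *
delta(.6293,.1038,.019)
im,d,p=wgrab("pics/w3.png"); cv2.imwrite("pics/w3z.png",im[180:400,140:500])
E
```

```text
t 5.38 pos [0.6297 0.1037 0.0186] rpy [-3.142e+00  1.000e-03 -2.766e+00] w 0.064 F [-0.5  0.2  0.8] q [ 0.47  0.51 -0.31  0.   -0.75 -1.66]
turn [-0.     0.001  0.   ] shift [-0.0004  0.0001  0.0004]
```

View pics/w3z.png

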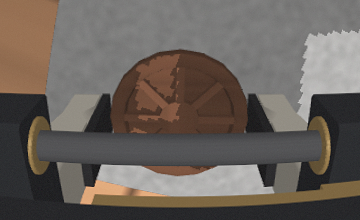

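>>> play_rows --pt "0 0 0 0 0 0.02 0.5" --pt "0 0 0 0 0 0.05 0.5" --pt "0 0 0 -0.012 -0.04 0.02 0.5" --pt "0 0 0 -0.012 -0.045 0 0.5" --pt "0 0 0 -0.013 -0.045 0 0.5" --pt "0 0 0 -0.013 -0.045 0 0.5" --pt "0 0 0 -0.013 -0.045 0 0.5" --pt "0 0 0 -0.009 -0.03 0 0.5" --pt "0 0 0 0 0 0 0.5" --pt "0 0 0 0 0 0 0.5"

```text
t: 6.68
eef_pos: [0.5549, -0.1528, 0.1119]
ee_rot: [-3.14, 0.003, -2.764]
force: [-0.7, -0.5, -0.6]
width: 0.0642
```

```bash
python3 - <<'E'
from h import *
delta(.5472,-.1837,.06)
E
```

```text
t 6.67 pos [ 0.5549 -0.1528  0.1119] rpy [-3.140e+00  3.000e-03 -2.764e+00] w 0.0642 F [-0.7 -0.5 -0.6] q [ 0.07  0.31 -0.38  0.   -0.88 -1.27]
turn [0.    0.003 0.   ] shift [-0.0077 -0.0309 -0.0519]
```

>>> play_rows --pt "0 0.003 0 -0.0075 -0.03 -0.03 0.5" --pt "0 0 0 0 0 -0.03 0.5" --pt "0 0 0 0 0 0 0.5" --pt "0 0 0 0 0 0 0.5"

```text
t: 7.18
eef_pos: [0.5502, -0.1804, 0.0524]
ee_rot: [-3.139, 0.003, -2.759]
force: [0.3, -0.6, 0.5]
width: 0.064
```

```bash
python3 - <<'E'
from h import *
delta(.5472,-.1837,.029)
E
```

```text
t 7.17 pos [ 0.5502 -0.1804  0.0524] rpy [-3.139e+00  3.000e-03 -2.759e+00] w 0.064 F [ 0.3 -0.6  0.5] q [ 0.02  0.39 -0.43  0.   -0.75 -1.21]
turn [0.001 0.003 0.   ] shift [-0.003  -0.0033 -0.0234]
```

>>> play_rows --pt "0.001 0.003 0 -0.003 -0.0033 -0.012 0.5" --pt "0 0 0 -0.0008 -0.0008 -0.004 0.5" --pt "0 0 0 0 0 0 0.5"

```text
t: 7.55
eef_pos: [0.5477, -0.1839, 0.0376]
ee_rot: [-3.14, 0.003, -2.757]
force: [-0.1, -0.5, -0.6]
width: 0.0638
```

```bash
python3 - <<'E'
from h import *
delta(.5472,-.1837,.029)
im,d,p=wgrab("pics/w4.png"); cv2.imwrite("pics/w4z.png",im[100:400,100:540]); np.save("pics/w4.npy",np.r_[p[0],p[1]])
E
```

```text
t 7.55 pos [ 0.5477 -0.1839  0.0376] rpy [-3.140e+00  3.000e-03 -2.757e+00] w 0.0638 F [-0.1 -0.5 -0.6] q [ 0.01  0.4  -0.44  0.   -0.72 -1.2 ]
turn [-0.     0.004  0.   ] shift [-0.0005  0.0002 -0.0086]
```

View pics/w4z.png

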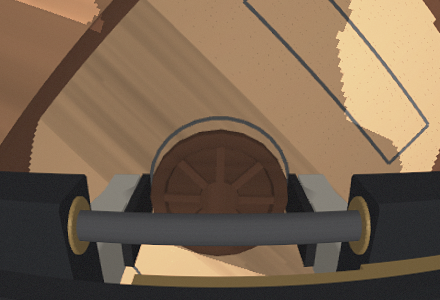

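Lower to contact.

>>> play_rows --pt "0 0.004 0 -0.0005 0 -0.006 0.5" --pt "0 0 0 0 0 -0.003 0.5" --pt "0 0 0 0 0 0 0.5"

```text
t: 7.98
eef_pos: [0.5476, -0.184, 0.0285]
ee_rot: [-3.141, 0.0, -2.757]
force: [0.3, -0.7, -0.3]
width: 0.0643
```

```bash
python3 - <<'E'
from h import *
delta(.5472,-.1837,.0287)
E
```

```text
t 7.97 pos [ 0.5476 -0.184   0.0285] rpy [-3.141  0.    -2.757] w 0.0643 F [ 0.3 -0.7 -0.3] q [ 0.01  0.42 -0.45  0.   -0.7  -1.2 ]
turn [0. 0. 0.] shift [-0.0004  0.0003  0.0002]
```

>>> play_rows --pt "0 0 0 -0.0003 0.0002 -0.0007 0.5" --pt "0 0 0 0 0 0 0.5" --pt "0 0 0 0 0 0 0.76" --pt "0 0 0 0 0 0 0.8" --pt "0 0 0 0 0 0 0.88" --pt "0 0 0 0 0 0.03 0.88" --pt "0 0 0 0 0 0.05 0.9" --pt "0 0 0 0 0 0.05 1" --pt "0 0 0 0 0 0 1"

```text
t: 9.1
eef_pos: [0.5465, -0.184, 0.1613]
ee_rot: [-3.142, -0.002, -2.757]
force: [0.2, 1.1, -1.2]
width: 0.0867
```

```bash
python3 - <<'E'
from h import *
delta(.5472,-.1837,.029)
im,d,p=wgrab("pics/w5.png"); np.save("pics/w5.npy",np.r_[p[0],p[1]])
E
```

```text
t 9.1 pos [ 0.5465 -0.184   0.1613] rpy [-3.142e+00 -2.000e-03 -2.757e+00] w 0.0867 F [ 0.2  1.1 -1.2] q [ 0.01  0.26 -0.31  0.   -1.   -1.2 ]
turn [ 0.001 -0.001 -0.   ] shift [ 0.0007  0.0003 -0.1323]
```

View pics/w5.png

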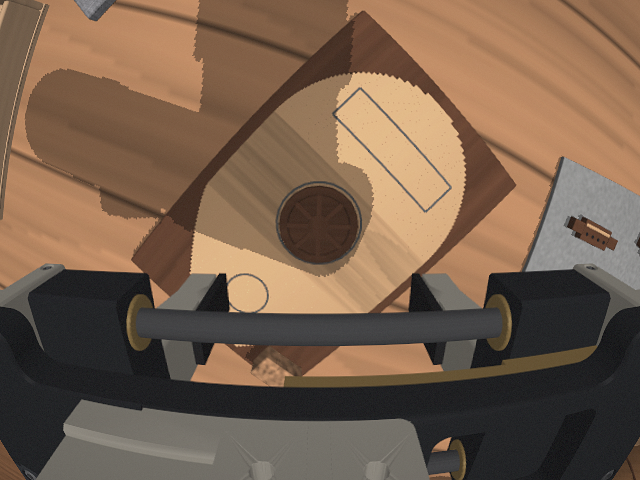

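```bash
python3 - <<'E'
from parts import *
p=np.load("pics/w5.npy");P=(p[:3],p[3:]); im=cv2.imread("pics/w5.png")
box("wrist",im,(.547,-.184),.045,.024,P,lambda b,h:h[...,2]<85,500,"rosw")
td=rect("wrist",im,(.5472,-.1837),.045,.016,P,6)
cv2.imwrite("pics/ros_chk.png",td)
E
```

```text
wrist rosw rect [ 0.5459 -0.185 ] [66.6 68.1] ang 45.0 ell [ 0.5463 -0.1844] [66.  67.2]
```

View pics/ros_chk.png

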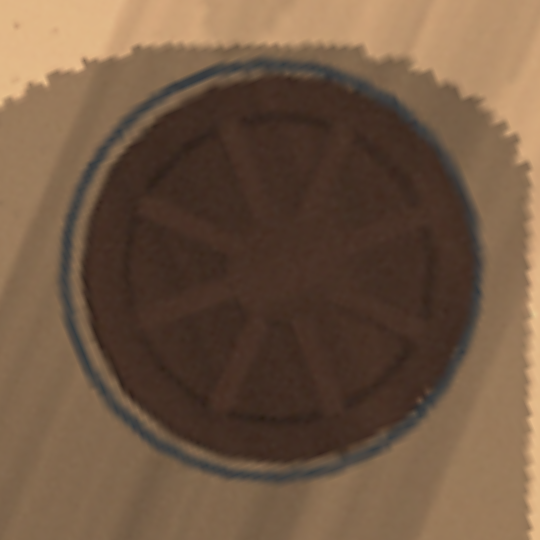

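>>> play_rows --pt "0 0 0.165 -0.012 0.05 0.02 1" --pt "0 0 0.165 -0.012 0.052 0.02 1" --pt "0 0 0.165 -0.012 0.052 0.02 1" --pt "0 0 0.165 -0.012 0.052 0 1" --pt "0 0 0.165 -0.012 0.052 0 1" --pt "0 0 0.165 -0.012 0.052 0 1" --pt "0 0 0.15 -0.012 0.052 0 1" --pt "0 0 0 -0.012 0.052 0 1" --pt "0 0 0 -0.01 0.03 0 1" --pt "0 0 0 0 0 0 1" --pt "0 0 0 0 0 0 1"

```text
t: 10.52
eef_pos: [0.4274, 0.2709, 0.2059]
ee_rot: [3.125, -0.02, -1.582]
force: [-0.5, -0.7, -1.0]
width: 0.0874
```

```bash
python3 - <<'E'
from h import *
delta(.429,.22,.019,-1.62)
im,d,p=wgrab("pics/w6.png"); np.save("pics/w6.npy",np.r_[p[0],p[1]])
E
```

```text
t 10.53 pos [0.4274 0.2709 0.2059] rpy [ 3.125 -0.02  -1.582] w 0.0874 F [-0.5 -0.7 -1. ] q [ 0.95  0.12 -0.38 -0.   -1.1  -0.96]
turn [ 0.02  -0.017 -0.038] shift [ 0.0016 -0.0509 -0.1869]
```

View pics/w6.png

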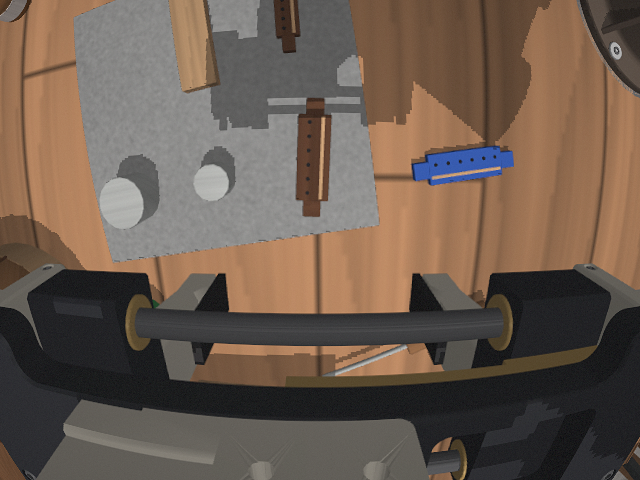

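```bash
python3 - <<'E'
from parts import *
p=np.load("pics/w6.npy");P=(p[:3],p[3:]); im=cv2.imread("pics/w6.png")
box("wrist",im,(.428,.22),.065,.016,P,brown,500,"bridge_w")
box("wrist",im,(.52,.236),.04,.036,P,lambda b,h:(h[...,2]>185),500,"SW_w")
box("wrist",im,(.606,.252),.04,.046,P,lambda b,h:(h[...,2]>185),500,"LW_w")
cv2.imwrite("pics/br.png",np.hstack([cv2.resize(cv2.imread(f"pics/p_{t}.png"),(390,195)) for t in("bridge_w","LW_w")]))
E
```

```text
wrist bridge_w rect [0.4278 0.2185] [ 29.5 109.2] ang 87.1 ell [0.4278 0.2184] [ 31.4 114.2]Traceback (most recent call last):
  File "<stdin>", line 4, in <module>
  File "parts.py", line 8, in box
    cc=max(cs,key=cv2.contourArea)
ValueError: max() iterable argument is empty
```

>>> play_rows --pt "0.02 -0.017 -0.038 0 -0.025 -0.02 0.6" --pt "0 0 0 0 -0.02 -0.04 0.6" --pt "0 0 0 0 0 -0.04 0.6" --pt "0 0 0 0 0 -0.03 0.6" --pt "0 0 0 0 0 0 0.6" --pt "0 0 0 0 0 0 0.6"

```text
t: 11.32
eef_pos: [0.4291, 0.219, 0.0736]
ee_rot: [-3.14, 0.002, -1.629]
force: [0.6, 0.1, 0.8]
width: 0.0526
```

```bash
python3 - <<'E'
from h import *
delta(.4278,.2185,.0185,-1.621)
E
```

```text
t 11.32 pos [0.4291 0.219  0.0736] rpy [-3.140e+00  2.000e-03 -1.629e+00] w 0.0526 F [0.6 0.1 0.8] q [ 0.88  0.22 -0.62  0.   -0.73 -0.94]
turn [-0.002  0.002  0.008] shift [-0.0013 -0.0005 -0.0551]
```

>>> play_rows --pt "-0.002 0.002 0.008 -0.0013 -0.0005 -0.03 0.6" --pt "0 0 0 0 0 -0.012 0.6" --pt "0 0 0 0 0 0 0.6" --pt "0 0 0 0 0 0 0.6"

```text
t: 11.82
eef_pos: [0.4309, 0.2211, 0.0358]
ee_rot: [-3.136, 0.006, -1.621]
force: [0.1, 0.6, -0.3]
width: 0.0525
```

```bash
python3 - <<'E'
from h import *
delta(.4278,.2185,.0185,-1.621)
E
```

```text
t 11.82 pos [0.4309 0.2211 0.0358] rpy [-3.136  0.006 -1.621] w 0.0525 F [ 0.1  0.6 -0.3] q [ 0.88  0.28 -0.66  0.   -0.62 -0.93]
turn [-0.006  0.006  0.   ] shift [-0.0031 -0.0026 -0.0173]
```

>>> play_rows --pt "-0.006 0.006 0 -0.003 -0.0026 -0.01 0.6" --pt "0 0 0 0 0 -0.005 0.6" --pt "0 0 0 0 0 0 0.6"

```text
t: 12.2
eef_pos: [0.4282, 0.219, 0.0211]
ee_rot: [-3.14, 0.001, -1.621]
force: [0.0, -0.2, -0.0]
width: 0.0528
```

```bash
python3 - <<'E'
from h import *
delta(.4278,.2185,.0185,-1.621)
E
```

```text
t 12.2 pos [0.4282 0.219  0.0211] rpy [-3.140e+00  1.000e-03 -1.621e+00] w 0.0528 F [ 0.  -0.2 -0. ] q [ 0.88  0.31 -0.67  0.   -0.59 -0.93]
turn [-0.001  0.001 -0.   ] shift [-0.0004 -0.0005 -0.0026]
```

>>> play_rows --pt "-0.001 0.001 0 0 -0.0005 -0.0022 0.6" --pt "0 0 0 0 0 0 0.6" --pt "0 0 0 0 0 0 0.2" --pt "0 0 0 0 0 0 0.2" --pt "0 0 0 0 0 0 0.2" --pt "0 0 0 0 0 0 0.2" --pt "0 0 0 0 0 0 0.2" --grip_force 15

```text
t: 13.08
eef_pos: [0.4284, 0.2186, 0.019]
ee_rot: [-3.141, 0.0, -1.621]
force: [1.1, -0.1, 0.3]
width: 0.0298
```

```bash
python3 - <<'E'
from h import *
delta(.469,-.1505,.1,-1.972)
E
```

```text
t 13.07 pos [0.4284 0.2186 0.019 ] rpy [-3.141  0.    -1.621] w 0.0298 F [ 1.1 -0.1  0.3] q [ 0.88  0.31 -0.67  0.   -0.59 -0.93]
turn [-0.     0.    -0.351] shift [ 0.0406 -0.3691  0.081 ]
```

>>> play_rows --pt "0 0 0 0 0 0.03 0.2" --pt "0 0 0 0 0 0.05 0.2" --pt "0 0 -0.06 0.006 -0.045 0.02 0.2" --pt "0 0 -0.09 0.006 -0.05 0 0.2" --pt "0 0 -0.09 0.006 -0.05 0 0.2" --pt "0 0 -0.08 0.006 -0.05 0 0.2" --pt "0 0 -0.03 0.006 -0.05 0 0.2" --pt "0 0 0 0.006 -0.05 0 0.2" --pt "0 0 0 0.003 -0.04 0 0.2" --pt "0 0 0 0 -0.02 0 0.2" --pt "0 0 0 0 0 0 0.2" --pt "0 0 0 0 0 0 0.2"

```text
t: 14.58
eef_pos: [0.4672, -0.1469, 0.1231]
ee_rot: [-3.139, 0.002, -1.98]
force: [-0.3, 0.8, 0.9]
width: 0.03
```

```bash
python3 - <<'E'
from h import *
delta(.469,-.1505,.05,-1.972)
E
```

```text
t 14.57 pos [ 0.4672 -0.1469  0.1231] rpy [-3.139e+00  2.000e-03 -1.980e+00] w 0.03 F [-0.3  0.8  0.9] q [ 0.1   0.16 -0.55 -0.   -0.86 -0.51]
turn [-0.001  0.004  0.008] shift [ 0.0018 -0.0036 -0.0731]
```

>>> play_rows --pt "-0.001 0.004 0.008 0.0018 -0.0036 -0.03 0.2" --pt "0 0 0 0 0 -0.035 0.2" --pt "0 0 0 0 0 -0.01 0.2" --pt "0 0 0 0 0 0 0.2" --pt "0 0 0 0 0 0 0.2"

```text
t: 15.2
eef_pos: [0.4714, -0.1472, 0.049]
ee_rot: [-3.138, 0.001, -1.967]
force: [-0.5, 0.0, 0.2]
width: 0.0299
```

```bash
python3 - <<'E'
from h import *
delta(.469,-.1505,.03,-1.972)
E
```

```text
t 15.2 pos [ 0.4714 -0.1472  0.049 ] rpy [-3.138e+00  1.000e-03 -1.967e+00] w 0.0299 F [-0.5  0.   0.2] q [ 0.1   0.28 -0.62  0.   -0.67 -0.49]
turn [ 0.     0.004 -0.005] shift [-0.0024 -0.0033 -0.019 ]
```

>>> play_rows --pt "0 0.004 -0.005 -0.0024 -0.0033 -0.009 0.2" --pt "0 0 0 -0.0005 -0.0005 -0.005 0.2" --pt "0 0 0 0 0 0 0.2" --pt "0 0 0 0 0 0 0.2"

```text
t: 15.7
eef_pos: [0.4695, -0.1512, 0.0359]
ee_rot: [-3.139, 0.001, -1.972]
force: [-0.2, 0.0, 0.1]
width: 0.0298
```

```bash
python3 - <<'E'
from h import *
delta(.469,-.1505,.029,-1.972)
im,d,p=wgrab("pics/w7.png"); cv2.imwrite("pics/w7z.png",im[60:400,60:580]); np.save("pics/w7.npy",np.r_[p[0],p[1]])
E
```

```text
t 15.7 pos [ 0.4695 -0.1512  0.0359] rpy [-3.139e+00  1.000e-03 -1.972e+00] w 0.0298 F [-0.2  0.   0.1] q [ 0.09  0.3  -0.63  0.   -0.64 -0.49]
turn [ 0.     0.003 -0.   ] shift [-0.0005  0.0007 -0.0069]
```

View pics/w7z.png

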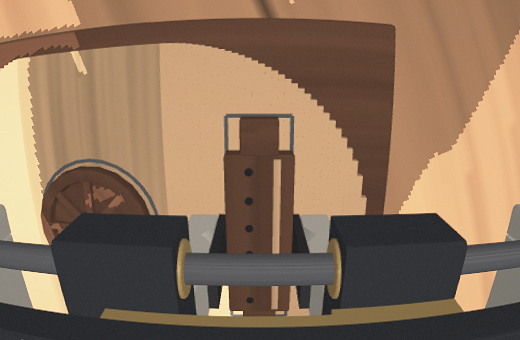

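Well aligned; lower and release.

>>> play_rows --pt "0 0.003 0 -0.0004 0.0006 -0.005 0.2" --pt "0 0 0 0 0 -0.0015 0.2" --pt "0 0 0 0 0 0 0.2"

```text
t: 16.12
eef_pos: [0.4692, -0.1505, 0.0291]
ee_rot: [-3.141, -0.0, -1.972]
force: [-0.0, 0.1, -0.5]
width: 0.0296
```

```bash
python3 - <<'E'
from h import *
delta(.469,-.1505,.029,-1.972)
E
```

```text
t 16.12 pos [ 0.4692 -0.1505  0.0291] rpy [-3.141 -0.    -1.972] w 0.0296 F [-0.   0.1 -0.5] q [ 0.09  0.31 -0.64  0.   -0.62 -0.49]
turn [ 0.  0. -0.] shift [-0.0002  0.     -0.0001]
```

>>> play_rows --pt "0 0 0 0 0 -0.0005 0.2" --pt "0 0 0 0 0 0 0.36" --pt "0 0 0 0 0 0 0.42" --pt "0 0 0 0 0 0 0.5" --pt "0 0 0 0 0 0 0.5" --pt "0 0 0 0 0 0.03 0.5" --pt "0 0 0 0 0 0.05 0.7" --pt "0 0 0 0 0.02 0.05 0.7" --pt "0 0 0 0 0.02 0 0.7" --pt "0 0 0 0 0 0 0.7"

```text
t: 17.38
eef_pos: [0.4683, -0.1097, 0.1628]
ee_rot: [3.141, -0.0, -1.972]
force: [-0.2, -0.1, 0.2]
width: 0.0609
```

```bash
python3 - <<'E'
from parts import *
im,d,P=wgrab("pics/w8.png"); np.save("pics/w8.npy",np.r_[P[0],P[1]])
delta(.469,-.1505,.029,-1.972)
box("wrist",im,(.469,-.1505),.065,.026,P,lambda b,h:h[...,2]<120,500,"br_w")
cv2.imwrite("pics/br_chk.png",rect("wrist",im,(.469,-.1505),.065,.016,P,4))
E
```

```text
t 17.43 pos [ 0.4686 -0.1103  0.1629] rpy [ 3.141 -0.    -1.972] w 0.0614 F [ 0.5 -0.6  1.3] q [ 0.18  0.1  -0.51  0.   -0.96 -0.58]
turn [ 0. -0.  0.] shift [ 0.0004 -0.0402 -0.1339]
wrist br_w rect [ 0.4682 -0.1511] [ 31. 109.] ang 67.0 ell [ 0.4658 -0.1563] [ 33.5 128.4]
```

View pics/br_chk.png

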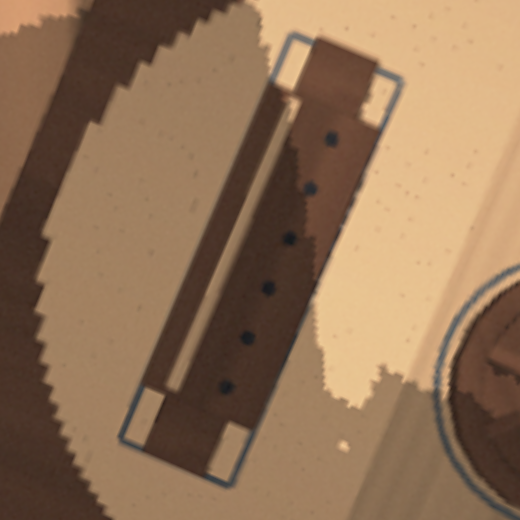

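View pics/p_br_w.png

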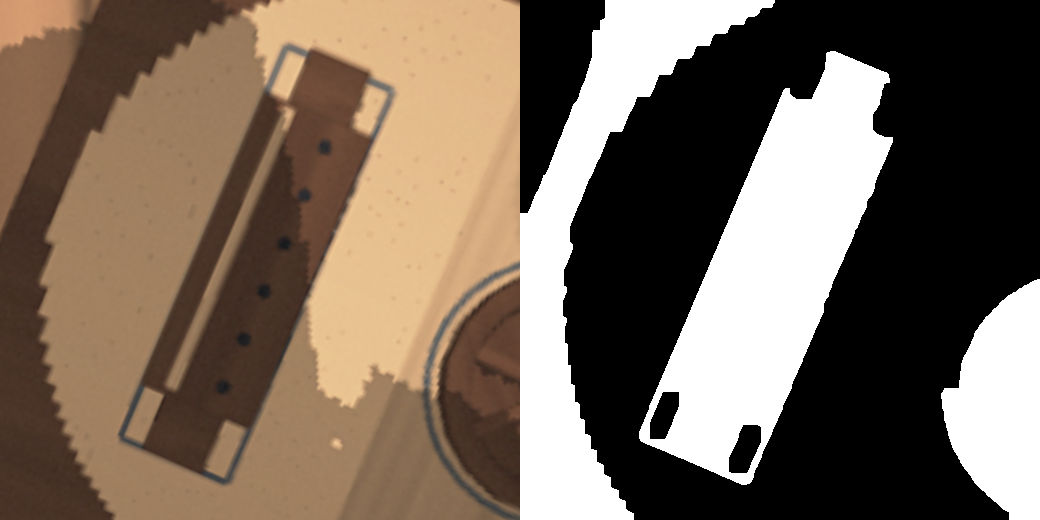

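>>> play_rows --pt "0 0 0.08 0.01 0.04 0.02 0.6" --pt "0 0 0.13 0.01 0.05 0.01 0.6" --pt "0 0 0.13 0.01 0.05 0 0.6" --pt "0 0 0.12 0.01 0.05 0 0.6" --pt "0 0 0.07 0.01 0.05 0 0.6" --pt "0 0 0 0.005 0.03 0 0.6" --pt "0 0 0 0 0 0 0.6" --pt "0 0 0 0 0 0 0.6"

```text
t: 18.42
eef_pos: [0.5236, 0.163, 0.1881]
ee_rot: [3.133, -0.007, -1.429]
force: [-0.2, -0.4, 0.9]
width: 0.0528
```

```bash
python3 - <<'E'
from parts import *
im,d,P=wgrab("pics/w9.png"); np.save("pics/w9.npy",np.r_[P[0],P[1]])
box("wrist",im,(.54,.1),.065,.022,P,brown,500,"ca_w")
try:
  box("wrist",im,(.519,.236),.03,.036,P,lambda b,h:(h[...,2]>165),500,"SW_w")
  box("wrist",im,(.606,.252),.035,.046,P,lambda b,h:(h[...,2]>165),500,"LW_w")
except Exception as e: print(e)
delta(.54,.1,.029,-1.405)
E
```

```text
wrist ca_w rect [0.5391 0.0995] [99.6 33.8] ang 99.6 ell [0.5391 0.0996] [ 37.2 128.4]
wrist SW_w rect [0.5189 0.2348] [28.8 32.2] ang 7.6 ell [0.5187 0.2357] [29.8 32.9]
max() iterable argument is empty
t 18.48 pos [0.5236 0.1629 0.1882] rpy [ 3.133 -0.007 -1.429] w 0.0524 F [-0.1  0.9 -0.2] q [ 0.66  0.2  -0.33  0.   -1.05 -0.52]
turn [ 0.008 -0.008  0.024] shift [ 0.0164 -0.0629 -0.1592]
```

View pics/p_ca_w.png

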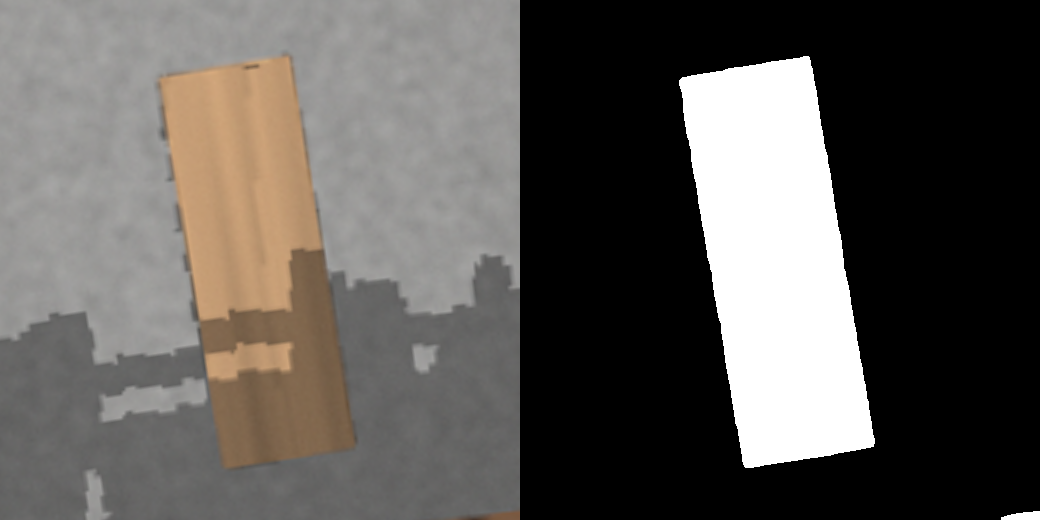

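View pics/w9.png

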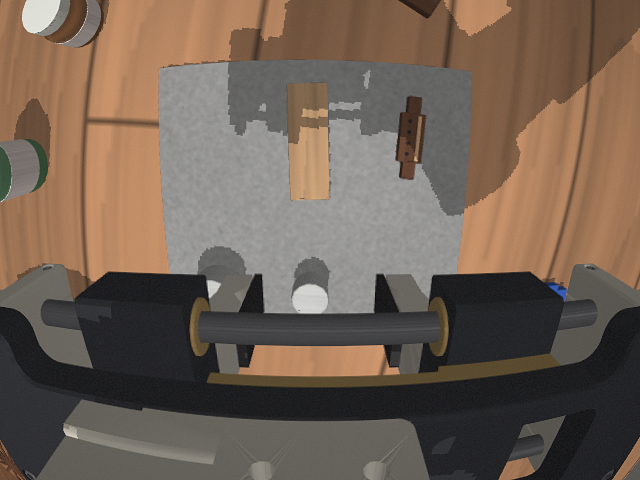

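>>> play_rows --pt "0.008 -0.008 0.026 0.015 -0.03 -0.02 0.6" --pt "0 0 0 0 -0.03 -0.04 0.6" --pt "0 0 0 0 0 -0.04 0.6" --pt "0 0 0 0 0 -0.02 0.6" --pt "0 0 0 0 0 0 0.6" --pt "0 0 0 0 0 0 0.6"

```text
t: 19.23
eef_pos: [0.5391, 0.0947, 0.0669]
ee_rot: [-3.138, 0.001, -1.409]
force: [0.1, 0.4, 0.6]
width: 0.0527
```

```bash
python3 - <<'E'
from h import *
delta(.5391,.0995,.0215,-1.403)
E
```

```text
t 19.23 pos [0.5391 0.0947 0.0669] rpy [-3.138e+00  1.000e-03 -1.409e+00] w 0.0527 F [0.1 0.4 0.6] q [ 0.53  0.32 -0.49  0.   -0.76 -0.37]
turn [-0.001  0.003  0.006] shift [ 0.      0.0048 -0.0454]
```

>>> play_rows --pt "-0.001 0.003 0.006 -0.001 0.003 -0.025 0.6" --pt "0 0 0 -0.001 0 -0.01 0.6" --pt "0 0 0 0 0 0 0.6" --pt "0 0 0 0 0 0 0.6"

```text
t: 19.73
eef_pos: [0.5399, 0.0987, 0.036]
ee_rot: [-3.134, 0.002, -1.402]
force: [-0.4, -0.3, 0.9]
width: 0.0526
```

```bash
python3 - <<'E'
from h import *
delta(.5391,.0995,.0215,-1.403)
E
```

```text
t 19.73 pos [0.5399 0.0987 0.036 ] rpy [-3.134e+00  2.000e-03 -1.402e+00] w 0.0526 F [-0.4 -0.3  0.9] q [ 0.54  0.37 -0.51  0.   -0.68 -0.37]
turn [-0.003  0.007 -0.001] shift [-0.0008  0.0008 -0.0145]
```

>>> play_rows --pt "-0.003 0.007 -0.001 -0.0008 0.0008 -0.009 0.6" --pt "0 0 0 0 0 -0.005 0.6" --pt "0 0 0 0 0 0 0.6"

```text
t: 20.1
eef_pos: [0.5397, 0.0999, 0.0222]
ee_rot: [-3.14, 0.001, -1.403]
force: [1.0, -0.6, 0.1]
width: 0.0525
```

```bash
python3 - <<'E'
from h import *
delta(.5391,.0995,.0215,-1.403)
E
```

```text
t 20.1 pos [0.5397 0.0999 0.0222] rpy [-3.140e+00  1.000e-03 -1.403e+00] w 0.0525 F [ 1.  -0.6  0.1] q [ 0.54  0.39 -0.52 -0.   -0.66 -0.37]
turn [-0.001  0.001  0.   ] shift [-0.0006 -0.0004 -0.0007]
```

>>> play_rows --pt "-0.001 0.001 0 -0.0006 -0.0004 -0.0007 0.6" --pt "0 0 0 0 0 0 0.3" --pt "0 0 0 0 0 0 0.25" --pt "0 0 0 0 0 0 0.25" --pt "0 0 0 0 0 0 0.25" --pt "0 0 0 0 0 0 0.25" --grip_force 20

```text
t: 20.85
eef_pos: [0.5391, 0.0995, 0.0216]
ee_rot: [-3.141, -0.0, -1.403]
force: [-0.0, 0.2, -1.2]
width: 0.034
```

```bash
python3 - <<'E'
from h import *
delta(.469,-.1505,.1,-1.972)
E
```

```text
t 20.85 pos [0.5391 0.0995 0.0216] rpy [-3.141 -0.    -1.403] w 0.034 F [-0.   0.2 -1.2] q [ 0.54  0.39 -0.52  0.   -0.66 -0.37]
turn [ 0.     0.    -0.569] shift [-0.0701 -0.25    0.0784]
```

>>> play_rows --pt "0 0 0 0 0 0.03 0.25" --pt "0 0 0 0 0 0.05 0.25" --pt "0 0 -0.08 -0.012 -0.04 0.02 0.25" --pt "0 0 -0.13 -0.014 -0.05 0 0.25" --pt "0 0 -0.13 -0.014 -0.05 0 0.25" --pt "0 0 -0.12 -0.014 -0.05 0 0.25" --pt "0 0 -0.08 -0.012 -0.04 0 0.25" --pt "0 0 0 -0.003 -0.015 0 0.25" --pt "0 0 0 0 0 0 0.25" --pt "0 0 0 0 0 0 0.25"

```text
t: 22.1
eef_pos: [0.4677, -0.1514, 0.1253]
ee_rot: [-3.139, 0.001, -1.957]
force: [0.6, 0.5, -0.5]
width: 0.0336
```

```bash
python3 - <<'E'
from h import *
delta(.4688,-.1507,.06,-1.972)
E
```

```text
t 22.1 pos [ 0.4677 -0.1514  0.1253] rpy [-3.139e+00  1.000e-03 -1.957e+00] w 0.0336 F [ 0.6  0.5 -0.5] q [ 0.09  0.16 -0.54  0.   -0.86 -0.47]
turn [-0.     0.003 -0.015] shift [ 0.0011  0.0007 -0.0653]
```

>>> play_rows --pt "0 0.003 -0.015 0.001 0.0007 -0.03 0.25" --pt "0 0 0 0 -0.002 -0.025 0.25" --pt "0 0 0 0 0 0 0.25" --pt "0 0 0 0 0 0 0.25"

```text
t: 22.6
eef_pos: [0.4716, -0.1494, 0.0704]
ee_rot: [-3.139, 0.001, -1.966]
force: [0.3, -0.2, -0.1]
width: 0.0339
```

```bash
python3 - <<'E'
from h import *
delta(.4688,-.1507,.042,-1.972)
E
```

```text
t 22.6 pos [ 0.4716 -0.1494  0.0704] rpy [-3.139e+00  1.000e-03 -1.966e+00] w 0.0339 F [ 0.3 -0.2 -0.1] q [ 0.09  0.24 -0.6   0.   -0.73 -0.49]
turn [ 0.     0.002 -0.006] shift [-0.0028 -0.0013 -0.0284]
```

>>> play_rows --pt "0 0.002 -0.006 -0.0028 -0.0013 -0.015 0.25" --pt "0 0 0 -0.001 -0.001 -0.006 0.25" --pt "0 0 0 0 0 0 0.25" --pt "0 0 0 0 0 0 0.25"

```text
t: 23.1
eef_pos: [0.4687, -0.1514, 0.0497]
ee_rot: [-3.139, 0.001, -1.971]
force: [-0.2, 0.2, -0.4]
width: 0.0337
```

```bash
python3 - <<'E'
from h import *
delta(.4688,-.1507,.042,-1.972)
im,d,p=wgrab("pics/w10.png"); cv2.imwrite("pics/w10z.png",im[60:400,60:580]); np.save("pics/w10.npy",np.r_[p[0],p[1]])
E
```

```text
t 23.1 pos [ 0.4687 -0.1514  0.0497] rpy [-3.139e+00  1.000e-03 -1.971e+00] w 0.0337 F [-0.2  0.2 -0.4] q [ 0.09  0.27 -0.62  0.   -0.67 -0.49]
turn [-0.     0.003 -0.001] shift [ 0.0001  0.0007 -0.0077]
```

View pics/w10z.png

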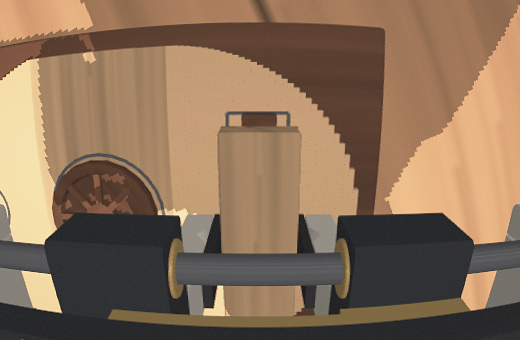

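>>> play_rows --pt "0 0.003 -0.001 0 0.0006 -0.005 0.25" --pt "0 0 0 0 0 -0.0025 0.25" --pt "0 0 0 0 0 0 0.25"

```text
t: 23.52
eef_pos: [0.469, -0.1508, 0.042]
ee_rot: [-3.141, 0.0, -1.973]
force: [-0.5, 0.9, -0.2]
width: 0.0338
```

```bash
python3 - <<'E'
from h import *
delta(.4688,-.1507,.0416,-1.972)
E
```

```text
t 23.52 pos [ 0.469  -0.1508  0.042 ] rpy [-3.141  0.    -1.973] w 0.0338 F [-0.5  0.9 -0.2] q [ 0.09  0.29 -0.63 -0.   -0.66 -0.49]
turn [-0.     0.001  0.001] shift [-0.0002  0.0001 -0.0004]
```

Set down, release, rise and look.

>>> play_rows --pt "0 0 0 0 0 -0.0007 0.25" --pt "0 0 0 0 0 0 0.25" --pt "0 0 0 0 0 0 0.41" --pt "0 0 0 0 0 0 0.46" --pt "0 0 0 0 0 0 0.55" --pt "0 0 0 0 0 0 0.55" --pt "0 0 0 0 0 0.03 0.55" --pt "0 0 0 0 0 0.05 0.7" --pt "0 0 0 0 0.02 0.05 0.8" --pt "0 0 0 0 0.03 0.02 1" --pt "0 0 0 0 0 0 1"

```text
t: 24.9
eef_pos: [0.468, -0.0998, 0.196]
ee_rot: [3.141, 0.0, -1.974]
force: [-0.1, 0.2, -0.8]
width: 0.083
```

```bash
python3 - <<'E'
from parts import *
im,d,P=wgrab("pics/w11.png"); np.save("pics/w11.npy",np.r_[P[0],P[1]])
delta(.469,-.1505,.029,-1.972)
cv2.imwrite("pics/ca_chk.png",np.hstack([rect("wrist",im,(.469,-.1505),.065,z,P,3) for z in (.042,.026)]))
E
```

```text
t 24.95 pos [ 0.4675 -0.1004  0.1951] rpy [ 3.14  -0.    -1.974] w 0.0853 F [ 0. -0.  0.] q [ 0.2   0.07 -0.47 -0.   -1.04 -0.6 ]
turn [-0.    -0.002  0.002] shift [ 0.0015 -0.0501 -0.1661]
```

View pics/ca_chk.png

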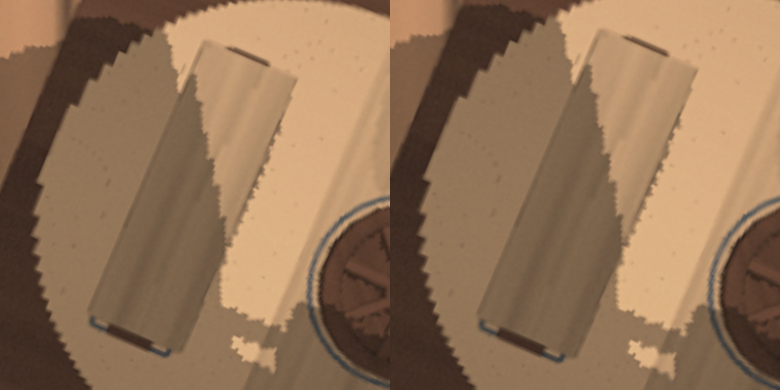

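```bash
python3 - <<'E'
from parts import *
p=np.load("pics/w2.npy");P=(p[:3],p[3:]); im=cv2.imread("pics/w2.png")
for t in (185,195,205):
  try: box("wrist",im,(.606,.252),.035,.046,P,lambda b,h:(h[...,2]>t),500,"LW_w")
  except Exception as e: print(e)
box("wrist",im,(.519,.236),.03,.036,P,lambda b,h:(h[...,2]>185),500,"SW_w")
p=np.load("pics/w6.npy");P6=(p[:3],p[3:]); im6=cv2.imread("pics/w6.png")
try: box("wrist",im6,(.606,.252),.035,.046,P6,lambda b,h:(h[...,2]>180),500,"LW_w6")
except Exception as e: print(e)
print("dome edge",toplane("wrist",[(330,290),(420,252),(480,262)],.0,P))
print(toplane("scene",[(535,240),(600,300),(630,205)],.0),toplane("scene",[(630,202)],.12))
E
```

```text
wrist LW_w rect [0.607  0.2508] [46.5 47. ] ang 0.0 ell [0.6068 0.2508] [46.1 47. ]
wrist LW_w rect [0.6069 0.2507] [45.7 45.2] ang 175.0 ell [0.6065 0.2522] [42.2 45. ]
max() iterable argument is empty
wrist SW_w rect [0.5188 0.2372] [30. 30.] ang 90.0 ell [0.5188 0.237 ] [29.7 30.3]
max() iterable argument is empty
dome edge [[0.77341755 0.27473127]
 [0.69151678 0.3529092 ]
 [0.6745121  0.43118825]]
[[0.71502778 0.36170917]
 [0.87864108 0.35280843]
 [0.78740799 0.57360673]] [[0.79933404 0.47350274]]
```

View pics/p_LW_w.png

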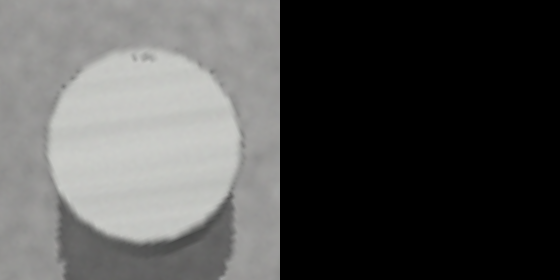

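>>> play_rows --pt "0 0 0 0.018 0.045 0 0.75" --pt "0 0 0 0.02 0.05 0 0.75" --pt "0 0 0 0.02 0.05 0 0.75" --pt "0 0 0 0.02 0.05 0 0.75" --pt "0 0 0 0.02 0.05 0 0.75" --pt "0 0 0 0.02 0.05 0 0.75" --pt "0 0 0 0.012 0.03 0 0.75" --pt "0 0 0 0 0 -0.02 0.75" --pt "0 0 0 0 0 -0.03 0.75" --pt "0 0 0 0 0 0 0.75" --pt "0 0 0 0 0 0 0.75"

```text
t: 26.32
eef_pos: [0.5978, 0.2269, 0.1296]
ee_rot: [3.128, -0.018, -1.98]
force: [0.7, 0.4, 0.2]
width: 0.0658
```

```bash
python3 - <<'E'
from h import *
delta(.607,.2512,.033,-1.972)
E
```

```text
t 26.32 pos [0.5978 0.2269 0.1296] rpy [ 3.128 -0.018 -1.98 ] w 0.0658 F [0.7 0.4 0.2] q [ 0.67  0.4  -0.19 -0.   -1.01 -1.07]
turn [ 0.011 -0.019  0.009] shift [ 0.0092  0.0243 -0.0966]
```

>>> play_rows --pt "0.011 -0.019 0.009 0.008 0.022 0 0.75" --pt "0 0 0 0.002 0.005 -0.02 0.75" --pt "0 0 0 0 0 -0.025 0.75" --pt "0 0 0 0 0 0 0.75" --pt "0 0 0 0 0 0 0.75"

```text
t: 26.95
eef_pos: [0.6102, 0.2565, 0.0862]
ee_rot: [-3.138, 0.005, -1.971]
force: [0.4, -0.9, 0.2]
width: 0.0653
```

```bash
python3 - <<'E'
from h import *
delta(.607,.2512,.033,-1.972)
im,d,p=wgrab("pics/w12.png"); cv2.imwrite("pics/w12z.png",im[60:400,60:580])
E
```

```text
t 26.95 pos [0.6102 0.2565 0.0862] rpy [-3.138  0.005 -1.971] w 0.0653 F [ 0.4 -0.9  0.2] q [ 0.69  0.46 -0.21  0.   -0.9  -1.09]
turn [-0.004  0.005 -0.001] shift [-0.0032 -0.0053 -0.0532]
```

View pics/w12z.png

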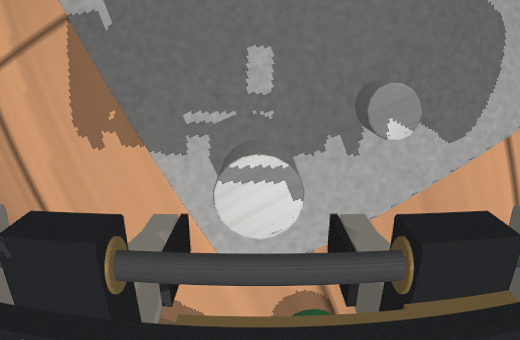

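>>> play_rows --pt "-0.004 0.005 -0.001 -0.0032 -0.0053 0 0.75" --pt "0 0 0 0 -0.001 -0.025 0.75" --pt "0 0 0 0 0 0 0.75" --pt "0 0 0 0 0 0 0.75"

```text
t: 27.5
eef_pos: [0.6081, 0.2501, 0.0647]
ee_rot: [-3.139, 0.003, -1.972]
force: [0.2, -0.6, 0.7]
width: 0.066
```

```bash
python3 - <<'E'
from parts import *
delta(.607,.2512,.033,-1.972)
im,d,P=wgrab("pics/w13.png")
cv2.imwrite("pics/w13t.png",rect("wrist",im,(.607,.2512),.035,.046,P,6))
E
```

```text
t 27.5 pos [0.6081 0.2501 0.0647] rpy [-3.139e+00  3.000e-03 -1.972e+00] w 0.066 F [ 0.2 -0.6  0.7] q [ 0.69  0.48 -0.23  0.   -0.86 -1.09]
turn [-0.002  0.004 -0.   ] shift [-0.0011  0.0011 -0.0317]
```

View pics/w13t.png

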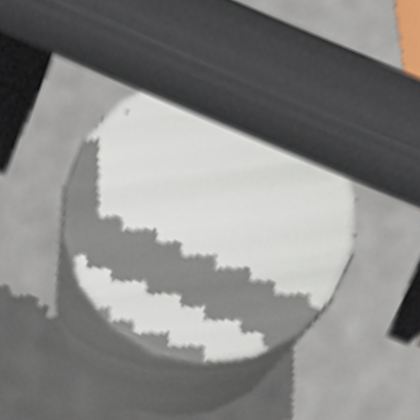

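>>> play_rows --pt "-0.002 0.004 0 -0.0011 0.0008 -0.018 0.75" --pt "0 0 0 -0.001 -0.001 -0.008 0.75" --pt "0 0 0 0 0 0 0.75" --pt "0 0 0 0 0 0 0.75"

```text
t: 28.05
eef_pos: [0.606, 0.2501, 0.0379]
ee_rot: [-3.142, 0.0, -1.972]
force: [0.5, 0.2, -0.4]
width: 0.0659
```

```bash
python3 - <<'E'
from h import *
delta(.607,.251,.033,-1.972)
E
```

```text
t 28.05 pos [0.606  0.2501 0.0379] rpy [-3.142  0.    -1.972] w 0.0659 F [ 0.5  0.2 -0.4] q [ 0.69  0.51 -0.26 -0.   -0.81 -1.09]
turn [-0.  0. -0.] shift [ 0.001   0.0009 -0.0049]
```

>>> play_rows --pt "0 0 0 0.001 0.0009 -0.0045 0.75" --pt "0 0 0 0 0 0 0.65" --pt "0 0 0 0 0 0 0.45" --pt "0 0 0 0 0 0 0.4" --pt "0 0 0 0 0 0 0.4" --pt "0 0 0 0 0 0 0.4" --grip_force 45

```text
t: 28.8
eef_pos: [0.6076, 0.2513, 0.0336]
ee_rot: [-3.141, 0.001, -1.972]
force: [0.9, 0.0, -1.0]
width: 0.0492
```

```bash
python3 - <<'E'
from h import *
delta(.4685,-.1508,.069,-1.972)
E
```

```text
t 28.8 pos [0.6076 0.2513 0.0336] rpy [-3.141e+00  1.000e-03 -1.972e+00] w 0.0492 F [ 0.9  0.  -1. ] q [ 0.69  0.51 -0.26  0.   -0.8  -1.09]
turn [-0.001  0.001 -0.   ] shift [-0.1391 -0.4021  0.0354]
```

>>> play_rows --pt "0 0 0 0 0 0.015 0.4" --pt "0 0 0 0 0 0.04 0.4" --pt "0 0 0 0 0 0.05 0.4" --pt "0 0 0 -0.005 -0.015 0.01 0.4" --pt "0 0 0 0 0 0 0.4"

```text
t: 29.42
eef_pos: [0.5977, 0.2332, 0.15]
ee_rot: [3.136, -0.006, -1.973]
force: [-1.2, 0.8, -5.8]
width: 0.0487
```

```bash
python3 - <<'E'
from h import *
delta(.4685,-.1508,.14,-1.972)
E
```

```text
t 29.43 pos [0.5977 0.2332 0.15  ] rpy [ 3.136 -0.006 -1.973] w 0.0487 F [-1.2  0.8 -5.8] q [ 0.67  0.37 -0.17 -0.   -1.03 -1.08]
turn [ 0.003 -0.007  0.001] shift [-0.1292 -0.384  -0.01  ]
```

>>> play_rows --pt "0.003 -0.007 0 -0.01 -0.03 0 0.4" --pt "0 0 0 -0.015 -0.045 0 0.4" --pt "0 0 0 -0.016 -0.048 0 0.4" --pt "0 0 0 -0.016 -0.048 0 0.4" --pt "0 0 0 -0.016 -0.048 0 0.4" --pt "0 0 0 -0.016 -0.048 0 0.4" --pt "0 0 0 -0.016 -0.048 0 0.4" --pt "0 0 0 -0.011 -0.033 0 0.4" --pt "0 0 0 -0.005 -0.015 0 0.4" --pt "0 0 0 0 0 0 0.4" --pt "0 0 0 0 0 0 0.4"

```text
t: 30.8
eef_pos: [0.4602, -0.142, 0.1364]
ee_rot: [3.122, -0.011, -1.977]
force: [0.6, -0.6, -4.9]
width: 0.0488
```

```bash
python3 - <<'E'
from h import *
delta(.4685,-.1508,.08,-1.972)
E
```

```text
t 30.8 pos [ 0.4602 -0.142   0.1364] rpy [ 3.122 -0.011 -1.977] w 0.0488 F [ 0.6 -0.6 -4.9] q [ 0.11  0.15 -0.53 -0.   -0.92 -0.52]
turn [ 0.002 -0.022  0.005] shift [ 0.0083 -0.0088 -0.0564]
```

>>> play_rows --pt "0.002 -0.022 0.005 0.008 -0.0085 -0.01 0.4" --pt "0 0 0 0 0 -0.02 0.4" --pt "0 0 0 0 0 0 0.4" --pt "0 0 0 0 0 0 0.4"

```text
t: 31.3
eef_pos: [0.4706, -0.1475, 0.1061]
ee_rot: [-3.14, 0.0, -1.967]
force: [0.3, 0.0, -5.2]
width: 0.0485
```

```bash
python3 - <<'E'
from h import *
delta(.4685,-.1508,.08,-1.972)
E
```

```text
t 31.3 pos [ 0.4706 -0.1475  0.1061] rpy [-3.14   0.    -1.967] w 0.0485 F [ 0.3  0.  -5.2] q [ 0.1   0.19 -0.56  0.   -0.82 -0.49]
turn [ 0.     0.001 -0.005] shift [-0.0021 -0.0033 -0.0261]
```

>>> play_rows --pt "0 0.001 -0.005 -0.0021 -0.0033 -0.012 0.4" --pt "0 0 0 -0.0005 -0.0005 -0.008 0.4" --pt "0 0 0 0 0 0 0.4" --pt "0 0 0 0 0 0 0.4"

```text
t: 31.8
eef_pos: [0.4686, -0.1511, 0.0858]
ee_rot: [-3.14, 0.0, -1.972]
force: [-0.3, -0.6, -5.8]
width: 0.0489
```

```bash
python3 - <<'E'
from h import *
delta(.4685,-.1508,.0696,-1.972)
im,d,p=wgrab("pics/w14.png"); cv2.imwrite("pics/w14z.png",im[60:400,60:580])
im,d=grab_frame("side"); cv2.imwrite("pics/s14.png",cv2.resize(im[90:250,230:430],None,fx=3,fy=3,interpolation=cv2.INTER_CUBIC))
E
```

```text
t 31.8 pos [ 0.4686 -0.1511  0.0858] rpy [-3.14   0.    -1.972] w 0.0489 F [-0.3 -0.6 -5.8] q [ 0.09  0.22 -0.58  0.   -0.77 -0.49]
turn [ 0.     0.002 -0.   ] shift [-0.0001  0.0003 -0.0162]
```

View pics/w14z.png

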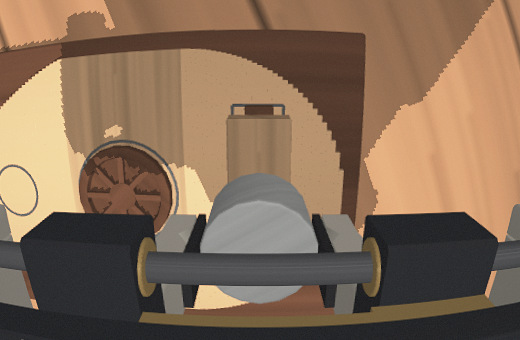

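View pics/s14.png

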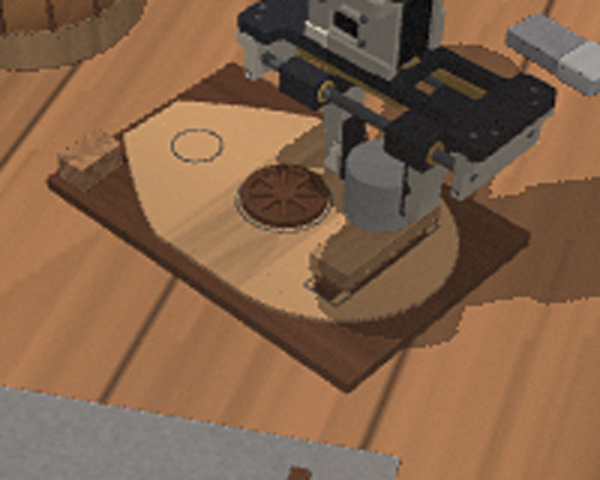

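>>> play_rows --pt "0 0.002 0 0 0.0003 -0.008 0.4" --pt "0 0 0 0 0 -0.003 0.4" --pt "0 0 0 0 0 0 0.4" --pt "0 0 0 0 0 0 0.4"

```text
t: 32.4
eef_pos: [0.4689, -0.1508, 0.0743]
ee_rot: [-3.141, -0.0, -1.972]
force: [-0.3, -0.6, -5.7]
width: 0.0487
```

```bash
python3 - <<'E'
from h import *
delta(.4685,-.1508,.0696,-1.972)
E
```

```text
t 32.4 pos [ 0.4689 -0.1508  0.0743] rpy [-3.141 -0.    -1.972] w 0.0487 F [-0.3 -0.6 -5.7] q [ 0.09  0.24 -0.59  0.   -0.74 -0.49]
turn [ 0.  0. -0.] shift [-0.0004  0.     -0.0047]
```

>>> play_rows --pt "0 0 0 -0.0002 0 -0.0035 0.4" --pt "0 0 0 0 0 -0.0005 0.4" --pt "0 0 0 0 0 0 0.4"

```text
t: 32.78
eef_pos: [0.4689, -0.1508, 0.0702]
ee_rot: [-3.141, 0.0, -1.972]
force: [0.0, -0.2, -6.4]
width: 0.049
```

>>> play_rows --pt "0 0 0 -0.0002 0 -0.0008 0.4" --pt "0 0 0 0 0 0 0.4"

```text
t: 33.02
eef_pos: [0.4687, -0.1508, 0.0696]
ee_rot: [-3.14, 0.0, -1.971]
force: [-0.8, 0.1, -4.7]
width: 0.049
```

>>> play_rows --pt "0 0 0 0 0 -0.0007 0.4" --pt "0 0 0 0 0 0 0.4"

```text
t: 33.28
eef_pos: [0.4688, -0.1508, 0.0696]
ee_rot: [-3.14, 0.0, -1.971]
force: [-0.1, 0.1, -6.2]
width: 0.0489
```

>>> play_rows --pt "0 0 0 0 0 -0.0012 0.4" --pt "0 0 0 0 0 0 0.4"

```text
t: 33.52
eef_pos: [0.4689, -0.1508, 0.0696]
ee_rot: [-3.14, 0.0, -1.971]
force: [-0.4, -0.2, -5.1]
width: 0.0491
```

>>> play_rows --pt "0 0 0 0 0 -0.0015 0.4"

```text
t: 33.65
eef_pos: [0.4691, -0.1509, 0.0694]
ee_rot: [-3.139, -0.0, -1.97]
force: [-9.7, 6.3, 27.7]
width: 0.0488
```

>>> play_rows --pt "0 0 0 -0.0002 0 0.0003 0.4" --pt "0 0 0 0 0 0 0.4" --pt "0 0 0 0 0 0 0.6" --pt "0 0 0 0 0 0 0.63" --pt "0 0 0 0 0 0 0.72" --pt "0 0 0 0 0 0 0.72"

```text
t: 34.4
eef_pos: [0.471, -0.1511, 0.0702]
ee_rot: [-3.136, 0.001, -1.969]
force: [-0.5, -0.6, -0.5]
width: 0.0631
```

```bash
python3 - <<'E'
from h import *
delta(.4685,-.1508,.0696,-1.972)
im,d,p=wgrab("pics/w15.png"); cv2.imwrite("pics/w15z.png",im[60:400,60:580])
E
```

```text
t 34.4 pos [ 0.471  -0.1511  0.0702] rpy [-3.136e+00  1.000e-03 -1.969e+00] w 0.0631 F [-0.5 -0.6 -0.5] q [ 0.09  0.24 -0.6   0.   -0.72 -0.49]
turn [ 0.002  0.006 -0.003] shift [-0.0025  0.0003 -0.0006]
```

View pics/w15z.png

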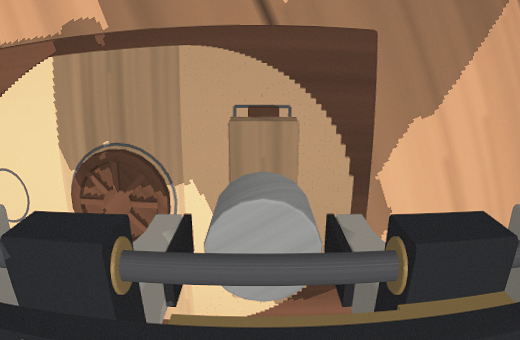

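>>> play_rows --pt "0 0 0 -0.001 0 0.02 0.75" --pt "0 0 0 0 0 0.04 0.8" --pt "0 0 0 0 0 0.05 1" --pt "0 0 0 0 0.03 0.05 1" --pt "0 0 0 0 0.03 0 1" --pt "0 0 0 0 0 0 1"

```text
t: 35.2
eef_pos: [0.4688, -0.0899, 0.2356]
ee_rot: [-3.136, 0.001, -1.971]
force: [0.4, -0.8, -0.5]
width: 0.0871
```

```bash
python3 - <<'E'
from parts import *
delta(.4685,-.1508,.0696,-1.972)
im,d,P=wgrab("pics/w16.png"); np.save("pics/w16.npy",np.r_[P[0],P[1]])
cv2.imwrite("pics/lw_chk.png",np.hstack([rect("wrist",im,(.469,-.1505),.065,z,P,3) for z in (.082,.042)]))
E
```

```text
t 35.2 pos [ 0.4688 -0.0899  0.2356] rpy [-3.136e+00  1.000e-03 -1.971e+00] w 0.0871 F [ 0.4 -0.8 -0.5] q [ 0.23  0.03 -0.42  0.   -1.12 -0.63]
turn [ 0.001  0.006 -0.001] shift [-0.0003 -0.0609 -0.166 ]
```

View pics/lw_chk.png

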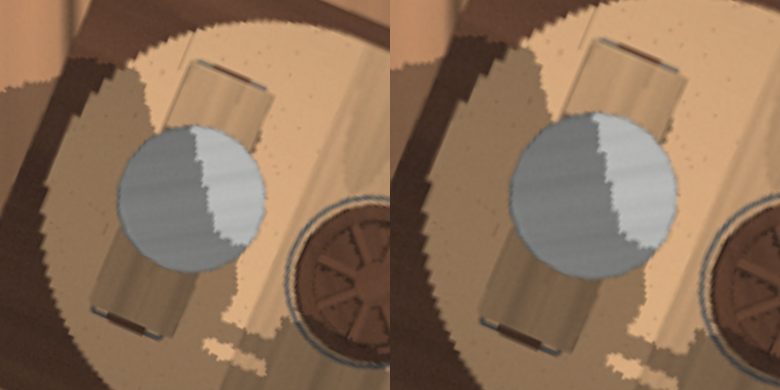

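>>> play_rows --pt "0.001 0.006 0 0.007 0.045 0 0.65" --pt "0 0 0 0.008 0.052 0 0.65" --pt "0 0 0 0.008 0.052 0 0.65" --pt "0 0 0 0.008 0.052 0 0.65" --pt "0 0 0 0.008 0.052 0 0.65" --pt "0 0 0 0.006 0.04 -0.02 0.65" --pt "0 0 0 0.002 0.015 -0.03 0.65" --pt "0 0 0 0 0 -0.04 0.65" --pt "0 0 0 0 0 -0.02 0.65" --pt "0 0 0 0 0 0 0.65" --pt "0 0 0 0 0 0 0.65"

```text
t: 36.62
eef_pos: [0.5183, 0.2205, 0.1183]
ee_rot: [3.14, -0.008, -1.976]
force: [-0.5, -1.1, -0.2]
width: 0.057
```

```bash
python3 - <<'E'
from h import *
delta(.5188,.2366,.025,-1.972)
E
```

```text
t 36.62 pos [0.5183 0.2205 0.1183] rpy [ 3.14  -0.008 -1.976] w 0.057 F [-0.5 -1.1 -0.2] q [ 0.75  0.29 -0.39  0.   -0.9  -1.16]
turn [ 0.007 -0.005  0.004] shift [ 0.0005  0.0161 -0.0933]
```

>>> play_rows --pt "0.007 -0.005 0.004 0 0.015 -0.01 0.65" --pt "0 0 0 0 0 -0.03 0.65" --pt "0 0 0 0 0 0 0.65" --pt "0 0 0 0 0 0 0.65"

```text
t: 37.12
eef_pos: [0.5208, 0.2386, 0.0811]
ee_rot: [-3.137, 0.007, -1.972]
force: [-0.4, -0.1, 0.3]
width: 0.0567
```

```bash
python3 - <<'E'
from h import *
delta(.5188,.2366,.025,-1.972)
im,d,P=wgrab("pics/w17.png")
cv2.imwrite("pics/w17t.png",rect("wrist",im,(.5188,.2366),.035,.036,P,6))
E
```

```text
t 37.12 pos [0.5208 0.2386 0.0811] rpy [-3.137  0.007 -1.972] w 0.0567 F [-0.4 -0.1  0.3] q [ 0.77  0.34 -0.42  0.   -0.81 -1.17]
turn [-0.005  0.007 -0.   ] shift [-0.002  -0.002  -0.0561]
```

View pics/w17t.png

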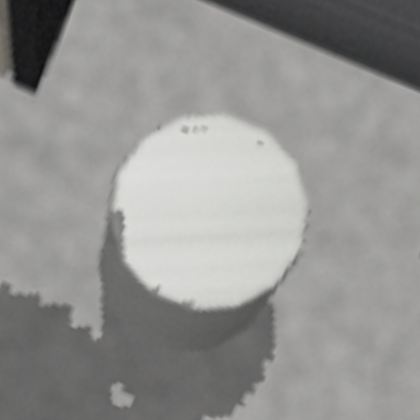

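>>> play_rows --pt "-0.005 0.007 0 -0.002 -0.0023 -0.02 0.65" --pt "0 0 0 -0.001 -0.001 -0.02 0.65" --pt "0 0 0 0 0 0 0.65" --pt "0 0 0 0 0 0 0.65"

```text
t: 37.67
eef_pos: [0.5183, 0.2357, 0.0411]
ee_rot: [-3.141, 0.002, -1.972]
force: [0.4, 0.7, 0.6]
width: 0.0569
```

```bash
python3 - <<'E'
from h import *
delta(.5191,.2363,.025,-1.972)
E
```

```text
t 37.67 pos [0.5183 0.2357 0.0411] rpy [-3.141e+00  2.000e-03 -1.972e+00] w 0.0569 F [0.4 0.7 0.6] q [ 0.77  0.39 -0.46 -0.   -0.72 -1.17]
turn [-0.002  0.001 -0.   ] shift [ 0.0008  0.0006 -0.0161]
```

>>> play_rows --pt "-0.002 0.001 0 0.0005 0.0005 -0.01 0.65" --pt "0 0 0 0 0 -0.005 0.65" --pt "0 0 0 0 0 0 0.65"

```text
t: 38.05
eef_pos: [0.5194, 0.2367, 0.0261]
ee_rot: [-3.141, 0.001, -1.972]
force: [0.6, -0.3, -0.2]
width: 0.0566
```

```bash
python3 - <<'E'
from h import *
delta(.5191,.2363,.025,-1.972)
E
```

```text
t 38.05 pos [0.5194 0.2367 0.0261] rpy [-3.141e+00  1.000e-03 -1.972e+00] w 0.0566 F [ 0.6 -0.3 -0.2] q [ 0.77  0.41 -0.47  0.   -0.69 -1.17]
turn [-0.001  0.001 -0.   ] shift [-0.0003 -0.0004 -0.0011]
```

>>> play_rows --pt "0 0 0 -0.0003 -0.0004 -0.001 0.55" --pt "0 0 0 0 0 0 0.4" --pt "0 0 0 0 0 0 0.25" --pt "0 0 0 0 0 0 0.25" --pt "0 0 0 0 0 0 0.25" --pt "0 0 0 0 0 0 0.25" --grip_force 30

```text
t: 38.8
eef_pos: [0.5193, 0.2364, 0.0254]
ee_rot: [-3.14, 0.002, -1.972]
force: [0.6, 0.2, -0.8]
width: 0.0332
```

```bash
python3 - <<'E'
from h import *
delta(.6302,-.2189,.12,-1.972)
E
```

```text
t 38.8 pos [0.5193 0.2364 0.0254] rpy [-3.140e+00  2.000e-03 -1.972e+00] w 0.0332 F [ 0.6  0.2 -0.8] q [ 0.77  0.41 -0.47  0.   -0.69 -1.17]
turn [-0.001  0.002 -0.   ] shift [ 0.1109 -0.4553  0.0946]
```

>>> play_rows --pt "0 0 0 0 0 0.03 0.25" --pt "0 0 0 0 0 0.05 0.25" --pt "0 0 0 0.008 -0.03 0.02 0.25" --pt "0 0 0 0.012 -0.05 0 0.25" --pt "0 0 0 0.012 -0.05 0 0.25" --pt "0 0 0 0.012 -0.05 0 0.25" --pt "0 0 0 0.012 -0.05 0 0.25" --pt "0 0 0 0.012 -0.05 0 0.25" --pt "0 0 0 0.012 -0.05 0 0.25" --pt "0 0 0 0.012 -0.05 0 0.25" --pt "0 0 0 0.01 -0.04 0 0.25" --pt "0 0 0 0 0 0 0.25"

```text
t: 40.3
eef_pos: [0.6193, -0.1972, 0.1255]
ee_rot: [3.138, -0.001, -1.97]
force: [0.2, 1.2, -2.3]
width: 0.0333
```

```bash
python3 - <<'E'
from h import *
delta(.6302,-.2189,.06,-1.972)
E
```

```text
t 40.3 pos [ 0.6193 -0.1972  0.1255] rpy [ 3.138e+00 -1.000e-03 -1.970e+00] w 0.0333 F [ 0.2  1.2 -2.3] q [-0.01  0.41 -0.19 -0.   -0.98 -0.39]
turn [-0.001 -0.003 -0.002] shift [ 0.0109 -0.0217 -0.0655]
```

>>> play_rows --pt "-0.001 -0.003 -0.002 0.0105 -0.021 -0.02 0.25" --pt "0 0 0 0 0 -0.03 0.25" --pt "0 0 0 0 0 0 0.25" --pt "0 0 0 0 0 0 0.25"

```text
t: 40.8
eef_pos: [0.6293, -0.2175, 0.0747]
ee_rot: [3.141, -0.0, -1.972]
force: [-0.2, 0.1, -1.6]
width: 0.0333
```

```bash
python3 - <<'E'
from h import *
delta(.6302,-.2189,.0354,-1.972)
E
```

```text
t 40.8 pos [ 0.6293 -0.2175  0.0747] rpy [ 3.141 -0.    -1.972] w 0.0333 F [-0.2  0.1 -1.6] q [-0.04  0.48 -0.2  -0.   -0.89 -0.36]
turn [-0.    -0.001 -0.   ] shift [ 0.0009 -0.0014 -0.0393]
```

>>> play_rows --pt "0 -0.001 0 0.0009 -0.0014 -0.018 0.25" --pt "0 0 0 0 0 -0.01 0.25" --pt "0 0 0 0 0 0 0.25" --pt "0 0 0 0 0 0 0.25"

```text
t: 41.3
eef_pos: [0.6313, -0.218, 0.0471]
ee_rot: [-3.139, 0.001, -1.97]
force: [0.3, 0.3, -1.8]
width: 0.0332
```

```bash
python3 - <<'E'
from h import *
delta(.6302,-.2189,.0354,-1.972)
im,d,p=wgrab("pics/w18.png"); cv2.imwrite("pics/w18z.png",im[60:400,60:580])
E
```

```text
t 41.3 pos [ 0.6313 -0.218   0.0471] rpy [-3.139e+00  1.000e-03 -1.970e+00] w 0.0332 F [ 0.3  0.3 -1.8] q [-0.04  0.51 -0.22 -0.   -0.84 -0.36]
turn [ 0.     0.003 -0.002] shift [-0.0011 -0.0009 -0.0117]
```

View pics/w18z.png

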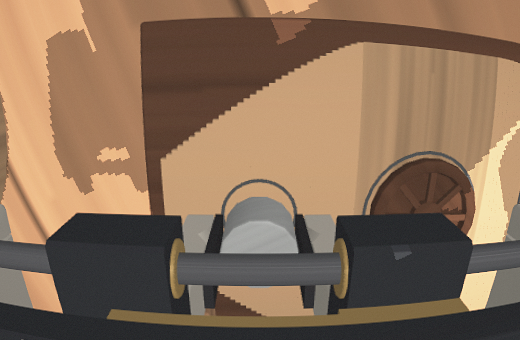

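>>> play_rows --pt "0 0.003 -0.002 -0.0011 -0.0009 -0.0075 0.25" --pt "0 0 0 0 0 -0.002 0.25" --pt "0 0 0 0 0 0 0.25"

```text
t: 41.72
eef_pos: [0.6304, -0.2191, 0.0375]
ee_rot: [-3.141, 0.0, -1.972]
force: [0.3, -0.1, -1.9]
width: 0.0333
```

```bash
python3 - <<'E'
from h import *
delta(.6302,-.2189,.0354,-1.972)
E
```

```text
t 41.73 pos [ 0.6304 -0.2191  0.0375] rpy [-3.141  0.    -1.972] w 0.0333 F [ 0.3 -0.1 -1.9] q [-0.04  0.52 -0.23  0.   -0.82 -0.36]
turn [0.    0.001 0.   ] shift [-0.0002  0.0002 -0.0021]
```

>>> play_rows --pt "0 0 0 -0.0002 0.0002 -0.0018 0.25" --pt "0 0 0 0 0 0 0.25" --pt "0 0 0 0 0 -0.001 0.25"

```text
t: 42.1
eef_pos: [0.6304, -0.219, 0.0353]
ee_rot: [-3.14, -0.0, -1.972]
force: [-3.2, 2.1, 9.8]
width: 0.0334
```

Contact. Release and rise.

>>> play_rows --pt "0 0 0 0 0 0.0002 0.25" --pt "0 0 0 0 0 0 0.41" --pt "0 0 0 0 0 0 0.46" --pt "0 0 0 0 0 0 0.6" --pt "0 0 0 0 0 0 0.6" --pt "0 0 0 0 0 0.02 0.6" --pt "0 0 0 0 0 0.05 0.6" --pt "0 0 0 0 0 0.05 0.8" --pt "0 0 0 0.02 0.05 0.05 0.8" --pt "0 0 0 0.02 0.05 0.01 0.8" --pt "0 0 0 0 0 0 0.8"

```text
t: 43.48
eef_pos: [0.6676, -0.1251, 0.2138]
ee_rot: [-3.139, 0.001, -1.974]
force: [0.1, -0.7, 0.3]
width: 0.0701
```

```bash
python3 - <<'E'
from parts import *
delta(.6302,-.2189,.0354,-1.972)
im,d,P=wgrab("pics/w19.png"); np.save("pics/w19.npy",np.r_[P[0],P[1]])
cv2.imwrite("pics/sw_chk.png",np.hstack([rect("wrist",im,(.6302,-.2189),.05,.046,P,4),rect("wrist",im,(.6302,-.2189),.05,.016,P,4)]))
for n in("scene","side"):
    i,_=grab_frame(n); cv2.imwrite(f"pics/{n}9.png",i)
E
```

```text
t 43.48 pos [ 0.6676 -0.1251  0.2138] rpy [-3.139e+00  1.000e-03 -1.974e+00] w 0.0701 F [ 0.1 -0.7  0.3] q [ 0.1   0.38 -0.01  0.   -1.18 -0.5 ]
turn [-0.     0.002  0.002] shift [-0.0374 -0.0938 -0.1784]
```

View pics/sw_chk.png

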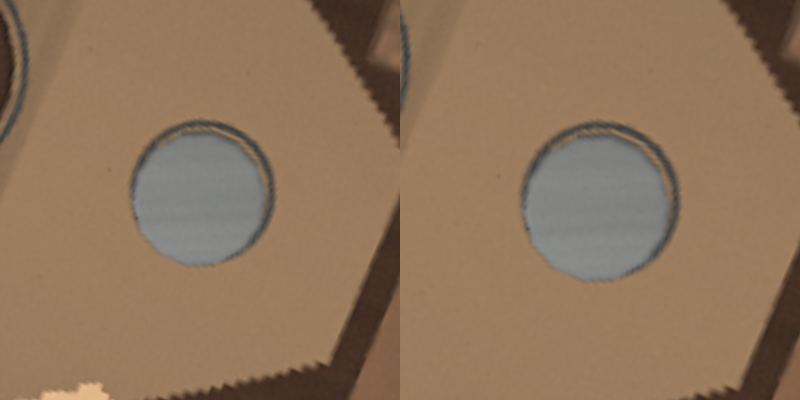

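View pics/w19.png

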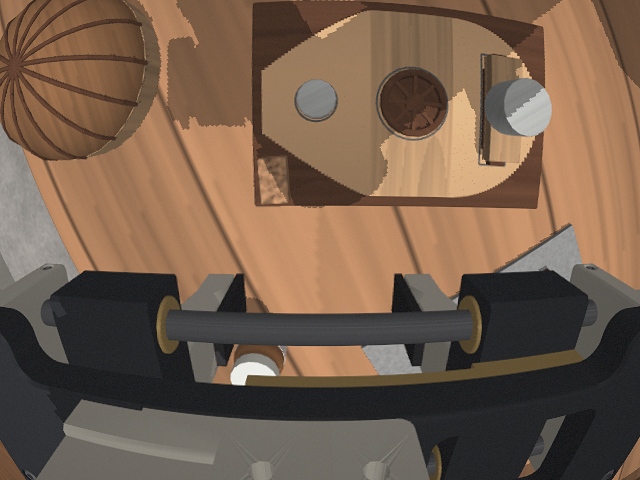

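View pics/side9.png

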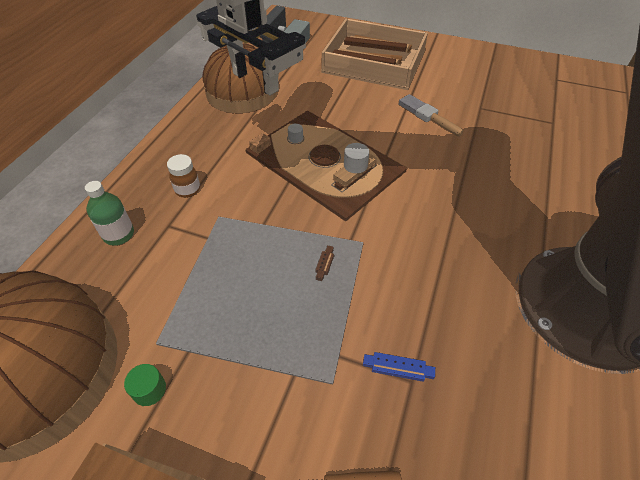

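```bash
python3 - <<'E'
from parts import *
p=np.load("pics/w19.npy");P=(p[:3],p[3:]); im=cv2.imread("pics/w19.png")
box("wrist",im,(.547,-.184),.04,.024,P,lambda b,h:h[...,2]<100,500,"ros_f")
box("wrist",im,(.63,-.219),.03,.046,P,lambda b,h:h[...,1]<60,300,"sw_f")
box("wrist",im,(.468,-.151),.04,.082,P,lambda b,h:h[...,1]<40,500,"lw_f")
cv2.imwrite("pics/f.png",np.hstack([cv2.resize(cv2.imread(f"pics/p_{t}.png"),(260,130)) for t in("ros_f","sw_f","lw_f")]))
E
```

```text
wrist ros_f rect [ 0.5488 -0.1874] [68.9 62.4] ang 170.8 ell [ 0.5491 -0.1868] [62.1 69.7]
wrist sw_f rect [ 0.6307 -0.2172] [36.  35.5] ang 90.0 ell [ 0.6307 -0.2175] [34.8 35.9]
wrist lw_f rect [ 0.4768 -0.1529] [65.2 49.1] ang 173.7 ell [ 0.4764 -0.154 ] [49.  67.2]
```

View pics/f.png

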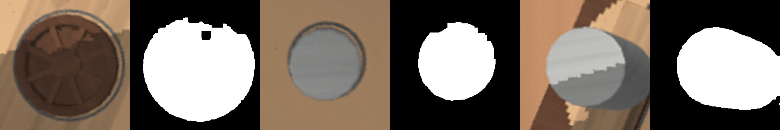

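```bash
python3 - <<'E'
from h import *
out=[]
for w in ("w19","w16"):
    p=np.load(f"pics/{w}.npy");P=(p[:3],p[3:]); im=cv2.imread(f"pics/{w}.png")
    for z,r in ((.024,32),(.016,34.5)):
        t=rect("wrist",im,(.5472,-.1837),.038,z,P,5); cv2.circle(t,(190,190),int(r*5),(0,255,0),1); out.append(t)
cv2.imwrite("pics/rf.png",cv2.resize(np.vstack([np.hstack(out[:2]),np.hstack(out[2:])]),(600,600)))
E
```

```text
(no output)
```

View pics/rf.png

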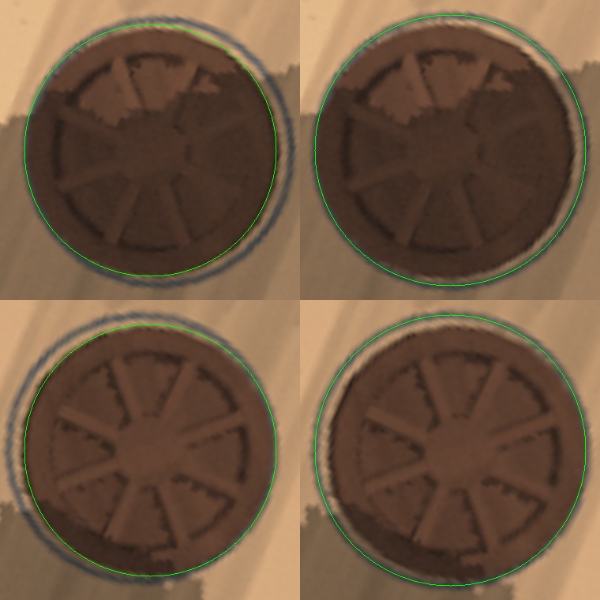

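The rosette and its pencil circle line up with the expected outlines in both views, to well under 1 mm. Handing in.

```bash
python3 -c "
from station import *
print(job_done())"
```

```text
the job is handed in; nothing more can be done
None
```

The parts are set out as asked and the job is handed in, at about 44 s of the 122 s allowed. I placed them in this order: rosette, longer bridge, caul (cork down), large weight, small weight.

The last camera checks before handing in, with the gripper clear of everything:

| Part | Placed on | Offset seen |
|---|---|---|
| Rosette | sound hole circle | well under 1 mm |
| Bridge | pencilled rectangle | under 1 mm, same angle (67°); checked before the caul covered it |
| Caul | middle of the bridge, lengthwise | about 0.5 mm |
| Large weight | middle of the caul | about 1 mm |
| Small weight | its pencilled circle | under about 1 mm by eye |

- **Left alone:** the spare bridge, sanding block, blue look-alike and green cylinder were not touched and sit as they did in the first pictures.
- **Forces:** the highest reading I took was about 28 N upward at the wrist, while pressing briefly to confirm the large weight was resting on the caul.
- **Checks that disagreed:** my last automatic outline measurement was off by 2 to 8 mm for the rosette, small weight and large weight. Its masks also caught the pencil ring and the side of the large weight, so I discarded it. Overlaying the expected outline on two views confirmed the rosette. The weights rest on the earlier direct views.

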